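Change the spray-agent bottles behind the edgebander's sliding guard

TASK

Change the spray-agent bottles of the edgebander: first slide the clear chip guard of the bottle bay fully down by its handle, then move every spent bottle (no cap) from the rack to the empties crate, standing upright, one to a compartment, and put every full capped bottle from the delivery tray upright into a well of the rack, right down to the bottom. Only when all bottles are changed slide the guard fully up again, and do not disturb the other things lying on the bench.

Things in the scene. Friction and masses are not known exactly. Their poses are not given: they have to be found in the camera images.
- guard (a joint): height (m) of the clear sliding chip guard (pane 372 mm wide, 135 mm tall, in two guide channels) above its lowest position: 0 = fully down (bay open to the front, top edge 140 mm above the bench), 0.125 = fully up (bay shut, top edge 265 mm). It stays where it is left; about 3 to 5 N push it down, 11 to 14 N lift it (a little more when fast).
- guard_handle (a point): centre of the guard's handle: a black round bar 14 mm thick, 130 mm long, horizontal along the bay's y, 48 mm out from the pane on the robot's side (31 mm of finger room behind it), on thin stubs 56 mm either side of its centre. 132 mm above the bench with the guard fully down, 257 mm fully up. Can be pinched from above across the bar. Axes as the bay's.
- bay: fixed bottle bay, open top, a rack block with 4 wells inside. Origin on the bench under the middle of the wells; x away from the robot, y along the wells (to the left), z up. In its frame (mm): front sheet x -70, 135 tall; guard pane x -82; handle bar x -130, y 0; guide channels x -65 to -99, y +-190 to 210, 281 tall; cheeks y +-194 and rear sheet x 67, 90 tall; manifold to x 120.
- crate: the black empties crate, loose on the bench (1.2 kg), outside 144 x 144 mm, 70 mm tall, 4 mm walls, 2 x 2 square open compartments about 66 mm wide, floor 4 mm thick. Origin on the bench under its centre.
- tray: the black delivery tray with the full bottles, loose on the bench (1.6 kg): a block 172 x 172 mm, 64 mm tall, with 2 x 2 round holes 52 mm wide and 54 mm deep (floor 10 mm above the bench), 85 mm apart. Origin on the bench under its centre; hole centres at x, y = +-42.5 mm.
- edge_roll: bystander: a flat roll of edge banding, 116 mm across, 23 mm tall, lying flat. Not to be disturbed. Origin at the centre of its underside.
- driver: bystander: a screwdriver 190 mm long lying on the bench. Not to be disturbed. Lies along its x, handle to -x.
- sample: bystander: a small board sample, 110 x 75 x 20 mm, lying flat. Not to be disturbed. Origin at the centre of its underside.
- well1 (a point): centre of the mouth of well 1 of the bottle rack, 70 mm above the bench; the round well is 54 mm wide, 58 mm deep (its floor 12 mm above the bench). The wells stand 85 mm apart in a row along the bay's y, well1 at the -y end.
- well2 (a point): centre of the mouth of well 2 of the bottle rack, 70 mm above the bench; the round well is 54 mm wide, 58 mm deep (its floor 12 mm above the bench). The wells stand 85 mm apart in a row along the bay's y, well1 at the -y end.
- well3 (a point): centre of the mouth of well 3 of the bottle rack, 70 mm above the bench; the round well is 54 mm wide, 58 mm deep (its floor 12 mm above the bench). The wells stand 85 mm apart in a row along the bay's y, well1 at the -y end.
- well4 (a point): centre of the mouth of well 4 of the bottle rack, 70 mm above the bench; the round well is 54 mm wide, 58 mm deep (its floor 12 mm above the bench). The wells stand 85 mm apart in a row along the bay's y, well1 at the -y end.
- cell1 (a point): centre of the mouth of one compartment of the empties crate, 70 mm above the bench (compartment 66 mm wide, floor 4 mm above the bench).
- cell2 (a point): centre of the mouth of one compartment of the empties crate, 70 mm above the bench (compartment 66 mm wide, floor 4 mm above the bench).
- cell3 (a point): centre of the mouth of one compartment of the empties crate, 70 mm above the bench (compartment 66 mm wide, floor 4 mm above the bench).
- cell4 (a point): centre of the mouth of one compartment of the empties crate, 70 mm above the bench (compartment 66 mm wide, floor 4 mm above the bench).
- full1_mid (a point): centre (half-way up, 80 mm above its base, on its axis) of a full spray-agent bottle: white plastic, white screw cap 30 mm wide; round body 44 mm in diameter, straight up to 118 mm above the base, overall 162 mm tall, 0.17 to 0.31 kg, z up along its axis. Stands in the delivery tray, base 10 mm above the bench, at the start. If absent in this start it reads None throughout.
- full2_mid (a point): centre (half-way up, 80 mm above its base, on its axis) of a full spray-agent bottle: white plastic, white screw cap 30 mm wide; round body 44 mm in diameter, straight up to 118 mm above the base, overall 162 mm tall, 0.17 to 0.31 kg, z up along its axis. Stands in the delivery tray, base 10 mm above the bench, at the start. If absent in this start it reads None throughout.
- full3_mid (a point): centre (half-way up, 80 mm above its base, on its axis) of a full spray-agent bottle: white plastic, white screw cap 30 mm wide; round body 44 mm in diameter, straight up to 118 mm above the base, overall 162 mm tall, 0.17 to 0.31 kg, z up along its axis. Stands in the delivery tray, base 10 mm above the bench, at the start. If absent in this start it reads None throughout.
- full4_mid (a point): centre (half-way up, 80 mm above its base, on its axis) of a full spray-agent bottle: white plastic, white screw cap 30 mm wide; round body 44 mm in diameter, straight up to 118 mm above the base, overall 162 mm tall, 0.17 to 0.31 kg, z up along its axis. Stands in the delivery tray, base 10 mm above the bench, at the start. If absent in this start it reads None throughout.
- spent1_mid (a point): centre (80 mm above its base, on its axis) of a spent bottle: the same bottle without its cap, bare dark-mouthed neck 22 mm wide, 150 mm tall, about 0.06 kg, z up along its axis. Stands in the well of the same number at the start. A bottle absent in this start reads None throughout.
- spent2_mid (a point): centre (80 mm above its base, on its axis) of a spent bottle: the same bottle without its cap, bare dark-mouthed neck 22 mm wide, 150 mm tall, about 0.06 kg, z up along its axis. Stands in the well of the same number at the start. A bottle absent in this start reads None throughout.
- spent3_mid (a point): centre (80 mm above its base, on its axis) of a spent bottle: the same bottle without its cap, bare dark-mouthed neck 22 mm wide, 150 mm tall, about 0.06 kg, z up along its axis. Stands in the well of the same number at the start. A bottle absent in this start reads None throughout.
- spent4_mid (a point): centre (80 mm above its base, on its axis) of a spent bottle: the same bottle without its cap, bare dark-mouthed neck 22 mm wide, 150 mm tall, about 0.06 kg, z up along its axis. Stands in the well of the same number at the start. A bottle absent in this start reads None throughout.

How it is judged:
On the way, in this order (a step that is already met when the one before it is completed fails the run):
1. the guard is slid fully down, within 12 mm of its lowest position, before the bottles are changed (value of joint guard below 0.012 m), for 0.2 s.
2. with the guard still down, every spent bottle stands in the empties crate and every full bottle stands in a well of the rack (value of joint guard below 0.012 m and (horizontal distance between full1_mid and well1 below 0.01 m or horizontal distance between full1_mid and well2 below 0.01 m or horizontal distance between full1_mid and well3 below 0.01 m or horizontal distance between full1_mid and well4 below 0.01 m) and height (world z) of full1_mid between 0.084 and 0.098 m and angle between each of full1_mid, full2_mid, full3_mid, full4_mid's own z axis and vertical below 0.2 rad and (horizontal distance between full2_mid and well1 below 0.01 m or horizontal distance between full2_mid and well2 below 0.01 m or horizontal distance between full2_mid and well3 below 0.01 m or horizontal distance between full2_mid and well4 below 0.01 m) and height (world z) of full2_mid between 0.084 and 0.098 m and (horizontal distance between full3_mid and well1 below 0.01 m or horizontal distance between full3_mid and well2 below 0.01 m or horizontal distance between full3_mid and well3 below 0.01 m or horizontal distance between full3_mid and well4 below 0.01 m) and height (world z) of full3_mid between 0.084 and 0.098 m and (horizontal distance between full4_mid and well1 below 0.01 m or horizontal distance between full4_mid and well2 below 0.01 m or horizontal distance between full4_mid and well3 below 0.01 m or horizontal distance between full4_mid and well4 below 0.01 m) and height (world z) of full4_mid between 0.084 and 0.098 m and (horizontal distance between spent1_mid and cell1 below 0.022 m or horizontal distance between spent1_mid and cell2 below 0.022 m or horizontal distance between spent1_mid and cell3 below 0.022 m or horizontal distance between spent1_mid and cell4 below 0.022 m) and height (world z) of spent1_mid between 0.075 and 0.098 m and angle between each of spent1_mid, spent2_mid, spent3_mid, spent4_mid's own z axis and vertical below 0.3 rad and (horizontal distance between spent2_mid and cell1 below 0.022 m or horizontal distance between spent2_mid and cell2 below 0.022 m or horizontal distance between spent2_mid and cell3 below 0.022 m or horizontal distance between spent2_mid and cell4 below 0.022 m) and height (world z) of spent2_mid between 0.075 and 0.098 m and (horizontal distance between spent3_mid and cell1 below 0.022 m or horizontal distance between spent3_mid and cell2 below 0.022 m or horizontal distance between spent3_mid and cell3 below 0.022 m or horizontal distance between spent3_mid and cell4 below 0.022 m) and height (world z) of spent3_mid between 0.075 and 0.098 m and (horizontal distance between spent4_mid and cell1 below 0.022 m or horizontal distance between spent4_mid and cell2 below 0.022 m or horizontal distance between spent4_mid and cell3 below 0.022 m or horizontal distance between spent4_mid and cell4 below 0.022 m) and height (world z) of spent4_mid between 0.075 and 0.098 m), for 0.2 s.
3. the guard is slid fully up again, within 12 mm of its highest position (value of joint guard above 0.113 m), for 0.2 s.
At the end, for the whole second after the job is handed in: Guard at rest within 12 mm of fully up; full bottles upright (0.2 rad) in wells, within 10 mm of the well centre and 6 mm of its floor; spent bottles upright (0.3 rad) on the floor of crate compartments, axis within 22 mm of the centre; all at rest (value of joint guard above 0.113 m and (horizontal distance between full1_mid and well1 below 0.01 m or horizontal distance between full1_mid and well2 below 0.01 m or horizontal distance between full1_mid and well3 below 0.01 m or horizontal distance between full1_mid and well4 below 0.01 m) and height (world z) of full1_mid between 0.084 and 0.098 m and angle between each of full1_mid, full2_mid, full3_mid, full4_mid's own z axis and vertical below 0.2 rad and (horizontal distance between full2_mid and well1 below 0.01 m or horizontal distance between full2_mid and well2 below 0.01 m or horizontal distance between full2_mid and well3 below 0.01 m or horizontal distance between full2_mid and well4 below 0.01 m) and height (world z) of full2_mid between 0.084 and 0.098 m and (horizontal distance between full3_mid and well1 below 0.01 m or horizontal distance between full3_mid and well2 below 0.01 m or horizontal distance between full3_mid and well3 below 0.01 m or horizontal distance between full3_mid and well4 below 0.01 m) and height (world z) of full3_mid between 0.084 and 0.098 m and (horizontal distance between full4_mid and well1 below 0.01 m or horizontal distance between full4_mid and well2 below 0.01 m or horizontal distance between full4_mid and well3 below 0.01 m or horizontal distance between full4_mid and well4 below 0.01 m) and height (world z) of full4_mid between 0.084 and 0.098 m and (horizontal distance between spent1_mid and cell1 below 0.022 m or horizontal distance between spent1_mid and cell2 below 0.022 m or horizontal distance between spent1_mid and cell3 below 0.022 m or horizontal distance between spent1_mid and cell4 below 0.022 m) and height (world z) of spent1_mid between 0.075 and 0.098 m and angle between each of spent1_mid, spent2_mid, spent3_mid, spent4_mid's own z axis and vertical below 0.3 rad and (horizontal distance between spent2_mid and cell1 below 0.022 m or horizontal distance between spent2_mid and cell2 below 0.022 m or horizontal distance between spent2_mid and cell3 below 0.022 m or horizontal distance between spent2_mid and cell4 below 0.022 m) and height (world z) of spent2_mid between 0.075 and 0.098 m and (horizontal distance between spent3_mid and cell1 below 0.022 m or horizontal distance between spent3_mid and cell2 below 0.022 m or horizontal distance between spent3_mid and cell3 below 0.022 m or horizontal distance between spent3_mid and cell4 below 0.022 m) and height (world z) of spent3_mid between 0.075 and 0.098 m and (horizontal distance between spent4_mid and cell1 below 0.022 m or horizontal distance between spent4_mid and cell2 below 0.022 m or horizontal distance between spent4_mid and cell3 below 0.022 m or horizontal distance between spent4_mid and cell4 below 0.022 m) and height (world z) of spent4_mid between 0.075 and 0.098 m and linear speed of each of full1, full2, full3, full4, spent1, spent2, spent3, spent4 below 0.03 m/s and velocity of joint guard between -0.01 and 0.01 m/s); the robot touches nothing.
It fails at once if the roll of edge banding is shifted by more than 30 mm (distance of edge_roll from where it was at the start of the episode above 0.03 m).
It fails at once if the screwdriver is shifted by more than 30 mm (distance of driver from where it was at the start of the episode above 0.03 m).
It fails at once if the board sample is shifted by more than 30 mm (distance of sample from where it was at the start of the episode above 0.03 m).
Of full1, full2, full3, full4 only 3 to 4 are there at a start; the rules pass over those that are not, and their reading is None.
Of spent1, spent2, spent3, spent4 only 1 to 2 are there at a start; the rules pass over those that are not, and their reading is None.
At some moment in a run one of tray, crate may be knocked a few centimetres aside while the robot is not near it.
It also fails if it takes over 210 s, if anything falls off the work surface, if the arm or the gripper's body presses on something with over 40 N, if the wrist force passes 120 N, or if a joint passes its speed limit or range.

ROBOT

A 6-joint arm with a two-finger parallel gripper is mounted at the origin on the work surface. World frame = base frame: x ahead of the robot, y to its left, z up, the work surface at z = 0. Lengths are in m, angles in rad, forces in N, time in s.
With the tool pointing down it reaches from about 0.35 to 0.975 m from the base axis. Payload 4.9 kg.
Tool frame: the origin (TCP) lies at the very end of the fingers, on their centre line; the grasp point (between the pads) lies 19 mm behind it; z points along the fingers, y is the direction in which the jaws open and shut (so a half turn about z gives the same grasp; the last joint's range is limited). The gripper opens to 85 mm and grips with 20 to 120 N. Pads are 22 mm wide; open, the fingers measure 114 mm over their backs; the gripper's body (76 mm by 85 mm) begins 54 mm behind the grasp point. The pads swing forward as they close: fully open they stand 13 mm farther back than shut.
Start: joints at [0.995, 0.053, 1.613, -0, 1.476, -0.119], TCP at [0.276, 0.561, 0.231] pointing down, gripper open.
Joint ranges: [-3.01, 3.01], [-1.01, 2.22], [0.06, 2.58], [-1.02, 4.17], [0.09, 2.62], [-3.14, 3.14]. Speed limits (rad/s): [2.57, 2.57, 3.14, 3.14, 3.14, 3.14].

INTERFACE

Orientations are given as a unit quaternion [w, x, y, z].
In Python, from plant import state, eyes, job_done gives the robot as it stands.
- The arm moves only by the tool apply_moves, never from a script. Its argument "commands" is a list of rows, each an object with "linear": the shift along the tool's x, y, z in m, a list of three; "delta_rot": the turn, a rotation vector about the tool's x, y, z in degrees, a list of three; "fingers": the closure in counts, from 0 (fully open) to 255 (shut). In form: [{"linear": [x, y, z], "delta_rot": [wx, wy, wz], "fingers": fingers}, ...]. A call has exactly 8 rows; each row is the pose to reach, as a shift and turn from the pose commanded when the call began, along the tool's axes at that moment; what a row does not reach only later rows make up. A row lasts 1/10 s, in which the tool goes at most 50 mm and 8.59 degrees, less where a joint would pass 70% of its speed; a pose out of reach is approached as far as the arm can. A call with a gripper value outside its range is refused whole. The fingers move at their own pace and stop on an object; the grip force is fixed at half the most. Time passes only in rows, so rows that repeat a pose let the fingers close, or fill a call up. It gives the time, the measured TCP pose, the force and the opening at its end, in the units of the state.
- state(): the state, without advancing time (a new reading comes with each control period).
- eyes.grab_frame(name): name is "side" or "top" or "wrist"; returns the picture (400x640x3 uint8, red, green, blue); there is no depth.
- eyes.camera_params(name): a dict with "fx", "fy", "cx", "cy" (pixels), "position" and "rotation" of the camera in the world; the wrist camera has in their place "T_tool_cam" (4x4, takes a point from camera to tool coordinates, whose origin is the TCP and whose axes are the flange's). Camera axes: x right, y down, z forward; pixel columns grow to the right and rows downward; lengths in m; the calibration is good to about 2 mm. A picture is of the moment at which its call begins: read the wrist's pose just before it. camera_params takes no time and is no camera call.
- job_done(): hands the job in, once; it reports no verdict.
The state is a dict: "time": time; "joint_pos": joint angles; "joint_vel": joint speeds; "joint_efforts": joint torques, N m; "tool_pos": TCP position; "tool_rot": TCP orientation; "contact_force": force on the tool from outside, world axes, zero at the start; "ft_torque": the same for the moment, N m; "gripper_width": opening from 0.0 (shut) to 1.0 (fully open).
Only numpy, scipy, OpenCV 4.12 (cv2) and the standard library are available. Lean on these libraries where they do the work, as an engineer would, in place of code of your own. Each camera call takes 0.05 s, during which the arm holds its last target.

## Working session

There is one attempt and no reset: what is moved stays moved. The work goes in short steps, Python scripts to look and compute and a tool call to move; the robot and the scene stay as the last step left them, time stands still between calls to the robot, and variables do not carry over. Pictures are saved under pics/ and viewed, and the job is handed in when it is done.

Besides the shell and the picture viewer there is one more tool, called after ">>>" in YAML: its name, and indented under it one key for each argument. apply_moves: Moves the arm, as the interface text tells. Its arguments: {"type":"object","properties":{"commands":{"type":"array","items":{"type":"object","properties":{"linear":{"type":"array","items":{"type":"number"}},"delta_rot":{"type":"array","items":{"type":"number"}},"fingers":{"type":"number"}}}}},"required":["commands"]}

```bash
ls; mkdir -p pics
python3 - <<'E'
from plant import state, eyes
import cv2
print(state())
for n in("side","top","wrist"):
    cv2.imwrite(f"pics/a_{n}.png",eyes.grab_frame(n)[:,:,::-1]); print(n,eyes.camera_params(n))
E
```

```text
pics
{'time': 0.0, 'joint_pos': array([ 9.95014231e-01,  5.33676944e-02,  1.61427395e+00, -3.86579030e-05,
        1.47600029e+00, -1.19025752e-01]), 'joint_vel': array([-0.0004551 , -0.0009544 , -0.0001759 , -0.00113426, -0.00027986,
       -0.00056955]), 'joint_efforts': array([-3.35508130e-04, -3.93697643e+01, -3.70170343e+01, -1.83739094e-04,
        6.97254945e-03, -1.14392984e-05]), 'tool_pos': array([0.27533563, 0.56039794, 0.23006828]), 'tool_rot': array([-3.30756207e-04,  2.26396185e-01,  9.74034762e-01, -9.69978839e-04]), 'contact_force': array([-0.09817715, -0.1421214 , -0.83891924]), 'ft_torque': array([0.02832324, 0.00590447, 0.00711125]), 'gripper_width': 1.003241263017765}
side {'fx': 520.0463269859305, 'fy': 520.0463269859305, 'cx': 318.2679996269534, 'cy': 204.7416284064517, 'position': array([0.83691752, 1.11943713, 1.1363829 ]), 'rotation': array([-0.0528942 ,  0.13099863,  0.89759876, -0.41756202])}
top {'fx': 409.5876104891774, 'fy': 409.5876104891774, 'cx': 315.22201510338675, 'cy': 198.82814339177543, 'position': array([ 0.34844788, -0.04245452,  1.47577552]), 'rotation': array([-0.04087434,  0.70866014, -0.70257798,  0.0501426 ])}
wrist {'fx': 302.8586018662165, 'fy': 302.8586018662165, 'cx': 321.8988325239973, 'cy': 198.52286400741207, 'T_tool_cam': array([[-4.53513743e-05, -9.50072689e-01, -3.12028658e-01,
         7.98006293e-02],
       [ 9.99999909e-01,  8.91200888e-05, -4.16698689e-04,
        -4.88698303e-04],
       [ 4.23702066e-04, -3.12028648e-01,  9.50072599e-01,
        -1.43102446e-01],
       [ 0.00000000e+00,  0.00000000e+00,  0.00000000e+00,
         1.00000000e+00]])}
```

View pics/a_side.png

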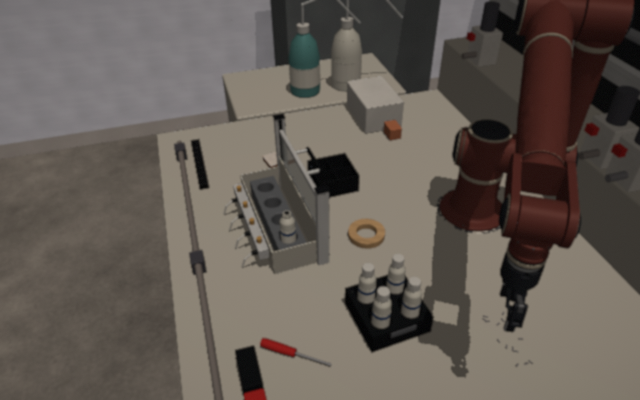

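View pics/a_top.png

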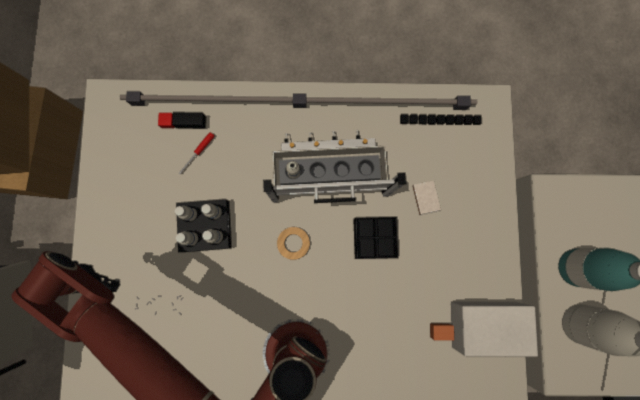

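View pics/a_wrist.png

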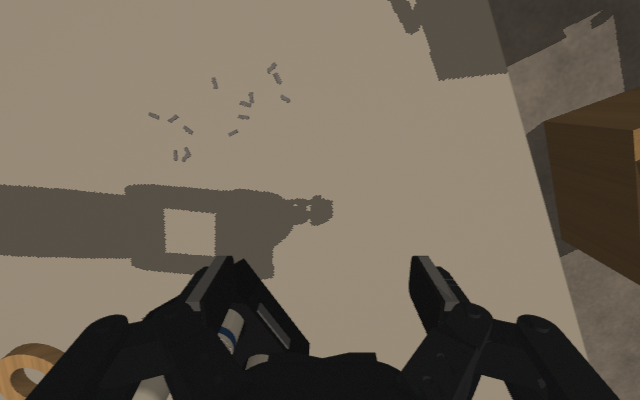

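The guard is up, four full bottles stand in the tray (top view, about 177–222 × 205–245) and one spent bottle stands in the leftmost well (292,170). Next I'll zoom in to measure.

```bash
cat > h.py <<'E'
import numpy as np, cv2
from plant import state, eyes
from scipy.spatial.transform import Rotation as R
def rot(q): return R.from_quat([q[1],q[2],q[3],q[0]])
def cam(n,tp=None,tq=None):
    p=eyes.camera_params(n)
    if n=="wrist":
        T=np.array(p["T_tool_cam"]); Rt=rot(tq).as_matrix()
        return p,Rt@T[:3,:3],tp+Rt@T[:3,3]
    return p,rot(p["rotation"]).as_matrix(),np.array(p["position"])
def ray(n,u,v,c=None):
    p,M,o=c or cam(n)
    d=M@np.array([(u-p["cx"])/p["fx"],(v-p["cy"])/p["fy"],1.]); return o,d
def plane(n,u,v,z,c=None):
    o,d=ray(n,u,v,c); return o+d*(z-o[2])/d[2]
def proj(n,X,c=None):
    p,M,o=c or cam(n); q=M.T@(np.asarray(X)-o); return q[0]/q[2]*p["fx"]+p["cx"],q[1]/q[2]*p["fy"]+p["cy"]
def shot(n,name):
    s=state(); im=eyes.grab_frame(n)[:,:,::-1].copy(); cv2.imwrite(f"pics/{name}.png",im)
    c=cam(n,s["tool_pos"],s["tool_rot"]); return im,c
E
python3 - <<'E'
from h import *
im=cv2.imread("pics/a_top.png")
cv2.imwrite("pics/b1.png",cv2.resize(im[125:215,255:415],None,fx=5,fy=5,interpolation=cv2.INTER_CUBIC))
cv2.imwrite("pics/b2.png",cv2.resize(im[190:270,165:415],None,fx=3.2,fy=3.2,interpolation=cv2.INTER_CUBIC))
im=cv2.imread("pics/a_side.png")
cv2.imwrite("pics/b3.png",cv2.resize(im[110:350,220:440],None,fx=2.5,fy=2.5,interpolation=cv2.INTER_CUBIC))
E
```

```text
(no output)
```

View pics/b1.png

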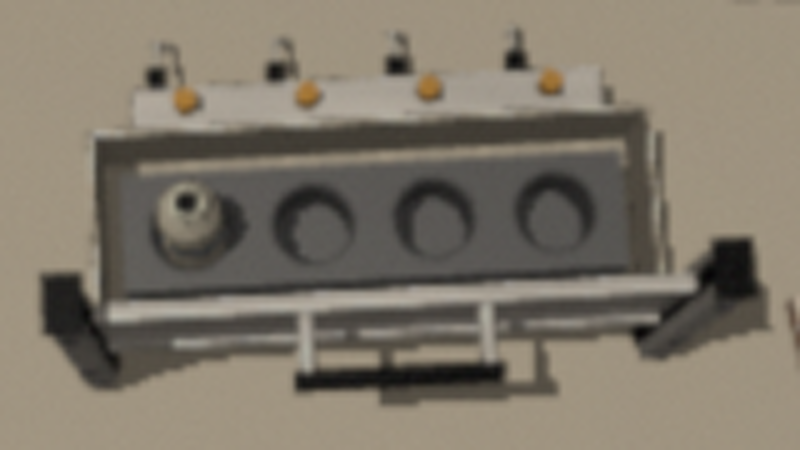

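View pics/b2.png

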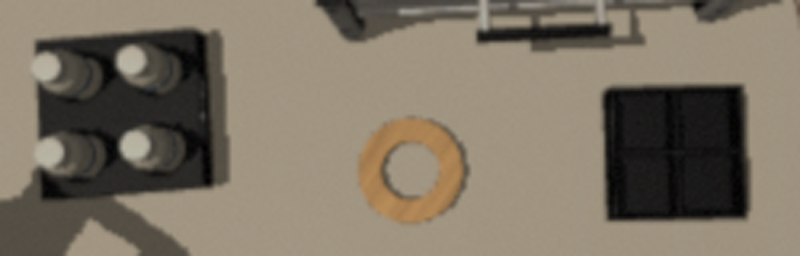

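View pics/b3.png

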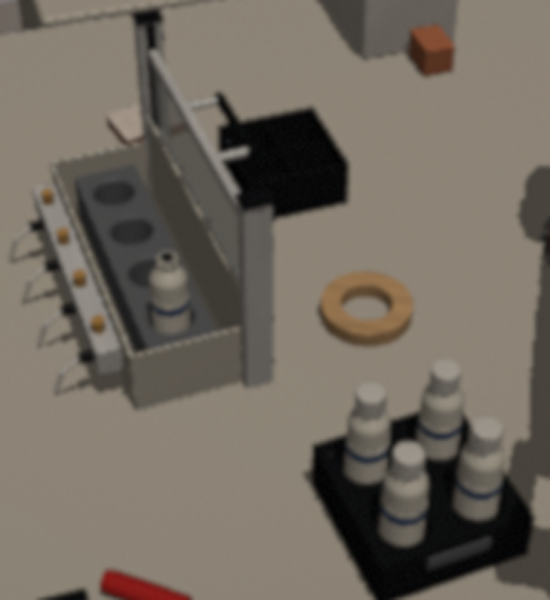

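Run:
```python
from h import *
def z1(X,Y,z): return plane("top",255+(X+.5)/5-.5,125+(Y+.5)/5-.5,z)
def z2(X,Y,z): return plane("top",165+(X+.5)/3.2-.5,190+(Y+.5)/3.2-.5,z)
pr=lambda l,p: print(l,np.round(p*1000,1))
W=[z1(314,225,.07),z1(434,219,.07),z1(556,213,.07)]
for w in W: pr("well",w)
a,b=z1(298,381,.257),z1(503,371,.257); pr("hA",a);pr("hB",b);pr("h",(a+b)/2)
pr("chL",z1(62,303,.281));pr("chR",z1(733,265,.281));pr("spent",z1(186,202,.162))
ax=W[0]-W[2]; print("yaw",np.degrees(np.arctan2(-ax[0],ax[1])), np.linalg.norm(ax))
ax=a-b; print("yawh",np.degrees(np.arctan2(-ax[0],ax[1])))
for c in [(48,70),(132,58),(50,153),(136,145)]: pr("cap",z2(*c,.172))
for c in [(37,42),(205,30),(43,198),(212,186)]: pr("tray",z2(*c,.064))
for c in [(605,88),(743,87),(608,218),(746,217)]: pr("crate",z2(*c,.07))
pr("roll",z2(412,168,.023))
```

```text
well [633.7 -67.   70. ]
well [ 638.8 -151.    70. ]
well [ 644.  -236.5   70. ]
hA [500.4 -54.8 257. ]
hB [ 507.6 -178.   257. ]
h [ 504.  -116.4  257. ]
chL [542.5  85.  281. ]
chR [ 569.3 -312.4  281. ]
spent [629.4  18.3 162. ]
yaw 3.4899320650587105 0.16977576722724702
yawh 3.354679828043385
cap [472.5 372.3 172. ]
cap [485.3 289.5 172. ]
cap [390.3 366.2 172. ]
cap [398.9 281.9 172. ]
tray [513.1 420.   64. ]
tray [527.8 239.5  64. ]
tray [346.1 405.1  64. ]
tray [360.2 226.2  64. ]
crate [ 468.2 -193.4   70. ]
crate [ 470.6 -342.4   70. ]
crate [ 329.7 -195.9   70. ]
crate [ 331.8 -343.1   70. ]
roll [381.9  14.9  23. ]
```

```bash
cat >> h.py <<'E'
def go(x,y,z,yawx,show=True):
    """shift/turn in tool axes from measured pose to TCP (x,y,z), pointing down, tool x at world angle yawx deg"""
    s=state(); M=rot(s["tool_rot"]).as_matrix()
    a=np.radians(yawx); X=np.array([np.cos(a),np.sin(a),0]);Z=np.array([0,0,-1.]);T=np.stack([X,np.cross(Z,X),Z],1)
    lin=M.T@(np.array([x,y,z])-s["tool_pos"]); rv=R.from_matrix(M.T@T).as_rotvec(degrees=True)
    print("t",round(s["time"],2),"lin",np.round(lin,4),"rot",np.round(rv,2))
def st():
    s=state(); M=rot(s["tool_rot"]).as_matrix()
    print("t",round(s["time"],2),"pos",np.round(s["tool_pos"],4),"xang",round(np.degrees(np.arctan2(M[1,0],M[0,0])),2),"zaxis",np.round(M[:,2],4),"F",np.round(s["contact_force"],1),"w",round(s["gripper_width"],3),"q",np.round(s["joint_pos"],2))
E
python3 -c "
from h import *
st();go(.39,.25,.36,123);go(.505,-.1165,.34,93.45)"
```

```text
t 0.15 pos [0.2754 0.5605 0.2303] xang 153.83 zaxis [-9.0e-04 -1.4e-03 -1.0e+00] F [-0.1  0.3 -0.8] w 1.003 q [ 0.99  0.05  1.61 -0.    1.48 -0.12]
t 0.15 lin [-0.2398 -0.2283 -0.1294] rot [-1.000e-01  2.000e-02  3.083e+01]
t 0.15 lin [-0.5046 -0.5065 -0.1089] rot [-9.000e-02  4.000e-02  6.038e+01]
```

>>> apply_moves:
  commands:
    - {"linear":[-0.03,-0.029,-0.03],"delta_rot":[0,0,3.8],"fingers":165}
    - {"linear":[-0.06,-0.057,-0.06],"delta_rot":[0,0,7.6],"fingers":165}
    - {"linear":[-0.09,-0.086,-0.09],"delta_rot":[0,0,11.4],"fingers":165}
    - {"linear":[-0.12,-0.115,-0.105],"delta_rot":[0,0,15.2],"fingers":165}
    - {"linear":[-0.15,-0.143,-0.12],"delta_rot":[0,0,19],"fingers":165}
    - {"linear":[-0.18,-0.172,-0.125],"delta_rot":[0,0,22.8],"fingers":165}
    - {"linear":[-0.21,-0.2,-0.13],"delta_rot":[0,0,26.6],"fingers":165}
    - {"linear":[-0.24,-0.228,-0.13],"delta_rot":[0,0,30.4],"fingers":165}

```text
time: 0.95
tool_pos: [0.3908, 0.2489, 0.3621]
tool_rot: [0.001, 0.475, 0.88, 0.001]
contact_force: [0.3, -0.4, 0.1]
gripper_width: 0.352
```

```bash
python3 -c "
from h import *
st();go(.505,-.1165,.33,93.45)"
```

```text
t 0.95 pos [0.3908 0.2489 0.3621] xang 123.29 zaxis [ 1.6e-03  7.0e-04 -1.0e+00] F [ 0.3 -0.4  0.1] w 0.352 q [ 0.41 -0.39  1.79 -0.    1.74 -0.17]
t 0.95 lin [-0.3681 -0.1052  0.0321] rot [ 1.000e-01 -1.000e-02  2.984e+01]
```

>>> apply_moves:
  commands:
    - {"linear":[-0.047,-0.014,0.004],"delta_rot":[0,0,3.8],"fingers":165}
    - {"linear":[-0.094,-0.027,0.008],"delta_rot":[0,0,7.6],"fingers":165}
    - {"linear":[-0.14,-0.04,0.012],"delta_rot":[0,0,11.4],"fingers":165}
    - {"linear":[-0.187,-0.054,0.016],"delta_rot":[0,0,15.2],"fingers":165}
    - {"linear":[-0.233,-0.067,0.02],"delta_rot":[0,0,19],"fingers":165}
    - {"linear":[-0.28,-0.08,0.024],"delta_rot":[0,0,22.8],"fingers":165}
    - {"linear":[-0.325,-0.093,0.028],"delta_rot":[0,0,26.6],"fingers":165}
    - {"linear":[-0.368,-0.105,0.032],"delta_rot":[0,0,29.8],"fingers":165}

```text
time: 1.75
tool_pos: [0.5056, -0.1167, 0.3288]
tool_rot: [-0.0, 0.686, 0.728, 0.0]
contact_force: [1.4, 0.7, 0.7]
gripper_width: 0.352
```

```bash
python3 -c "
from h import *
st();im,c=shot('wrist','c_w');im,_=shot('side','c_s');cv2.imwrite('pics/c_s2.png',cv2.resize(im[100:290,220:400],None,fx=3,fy=3,interpolation=cv2.INTER_CUBIC))
go(.504,-.1165,.3,93.45)"
```

```text
t 1.75 pos [ 0.5056 -0.1167  0.3288] xang 93.44 zaxis [-1.e-04  2.e-04 -1.e+00] F [1.4 0.7 0.7] w 0.352 q [-0.37 -0.24  1.73  0.    1.66 -0.43]
t 1.85 lin [ 0.0023 -0.0014  0.0273] rot [-0.18  0.   -0.21]
```

View pics/c_w.png

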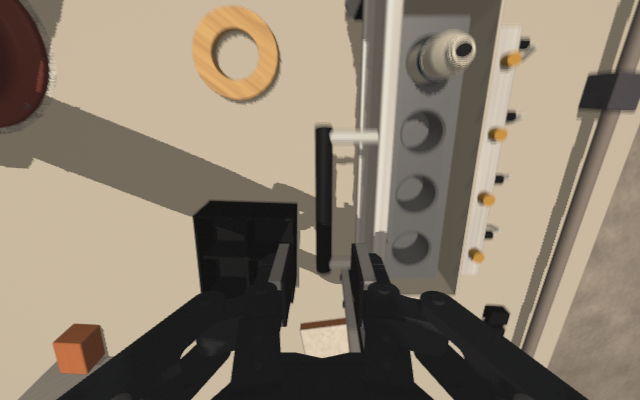

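View pics/c_s2.png

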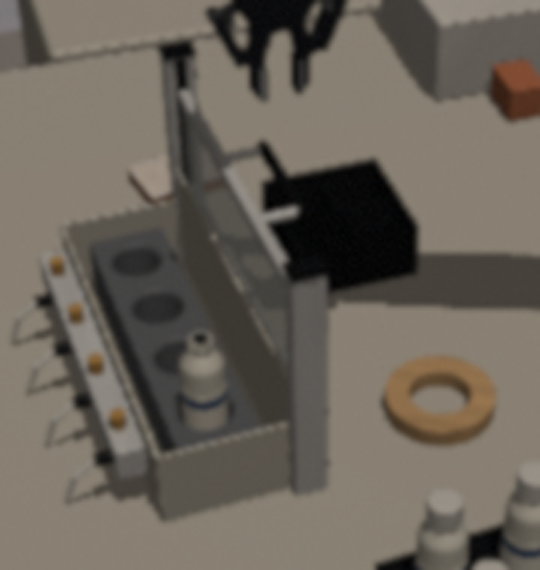

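Bar runs from (323,127) to (323,272) in the wrist view, between the fingers, and the wells are visible at (422,131), (416,193) and (410,248). I'll ray-cast them.

Run:
```python
from h import *
tp=np.array([ .5056,-.1167,.3288]); s=state()
c=cam("wrist",tp,s["tool_rot"])
for p,z in [((323,127),.257),((323,271),.257),((422,131),.07),((416,193),.07),((410,248),.07),((462,47),.162),((245,203),.07)]:
    print(p,np.round(plane("wrist",*p,z,c)*1000,1))
im=cv2.imread("pics/c_w.png"); cv2.imwrite("pics/c_w2.png",cv2.resize(im[0:290,180:520],None,fx=2.3,fy=2,interpolation=cv2.INTER_CUBIC))
cv2.imwrite("pics/c_w3.png",cv2.resize(im[90:280,380:480],None,fx=6,fy=3,interpolation=cv2.INTER_CUBIC))
st()
```

```text
(323, 127) [502.7 -55.7 257. ]
(323, 271) [ 509.2 -169.6  257. ]
(422, 131) [632.4 -69.5  70. ]
(416, 193) [ 637.6 -153.7   70. ]
(410, 248) [ 641.7 -238.5   70. ]
(462, 47) [627.2  15.5 162. ]
(245, 203) [ 400.2 -182.1   70. ]
t 1.85 pos [ 0.5056 -0.1187  0.3273] xang 93.24 zaxis [-3.1e-03 -2.0e-04 -1.0e+00] F [-0.4  0.3 -0.8] w 0.352 q [-0.37 -0.24  1.73 -0.    1.66 -0.43]
```

View pics/c_w3.png

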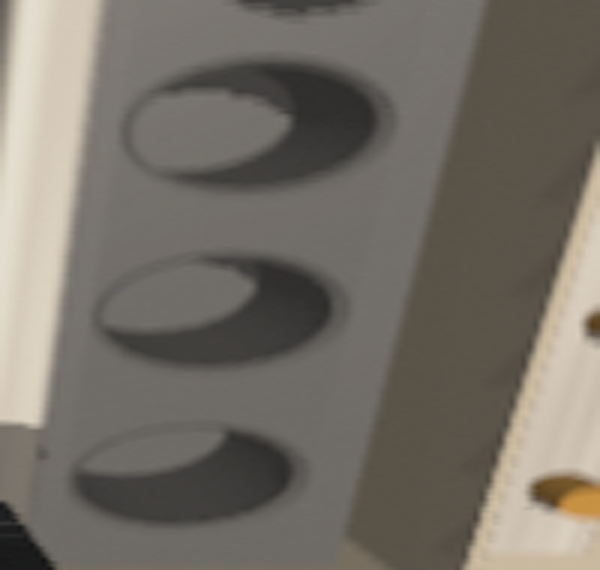

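```bash
python3 -c "
from h import *
go(.505,-.118,.236,93.45)"
```

```text
t 1.85 lin [ 0.0008 -0.0003  0.0913] rot [-0.18  0.   -0.21]
```

>>> apply_moves:
  commands:
    - {"linear":[0,0,0.025],"delta_rot":[0,0,0],"fingers":165}
    - {"linear":[0,0,0.05],"delta_rot":[0,0,0],"fingers":165}
    - {"linear":[0,0,0.075],"delta_rot":[0,0,0],"fingers":165}
    - {"linear":[0,0,0.093],"delta_rot":[0,0,0],"fingers":165}
    - {"linear":[0,0,0.093],"delta_rot":[0,0,0],"fingers":255}
    - {"linear":[0,0,0.093],"delta_rot":[0,0,0],"fingers":255}
    - {"linear":[0,0,0.093],"delta_rot":[0,0,0],"fingers":255}
    - {"linear":[0,0,0.093],"delta_rot":[0,0,0],"fingers":255}

```text
time: 2.65
tool_pos: [0.506, -0.1147, 0.2379]
tool_rot: [0.001, 0.684, 0.729, 0.0]
contact_force: [-0.1, -0.4, -0.1]
gripper_width: 0.003
```

```bash
python3 -c "
from h import *
st()"
```

```text
t 2.65 pos [ 0.506  -0.1147  0.2379] xang 93.64 zaxis [ 0.0017 -0.001  -1.    ] F [-0.1 -0.4 -0.1] w 0.003 q [-0.37 -0.21  1.85 -0.    1.5  -0.43]
```

```bash
python3 -c "
from h import *
im,c=shot('wrist','d_w');im,_=shot('side','d_s');cv2.imwrite('pics/d_s2.png',cv2.resize(im[100:290,220:400],None,fx=3,fy=3,interpolation=cv2.INTER_CUBIC));im,_=shot('top','d_t');cv2.imwrite('pics/d_t2.png',cv2.resize(im[125:215,255:415],None,fx=5,fy=5,interpolation=cv2.INTER_CUBIC))
st()"
```

```text
t 2.8 pos [ 0.5058 -0.1147  0.2371] xang 93.63 zaxis [ 9.e-04 -5.e-04 -1.e+00] F [-0.7  0.6  0.2] w -0.003 q [-0.37 -0.21  1.85 -0.    1.5  -0.43]
```

View pics/d_w.png

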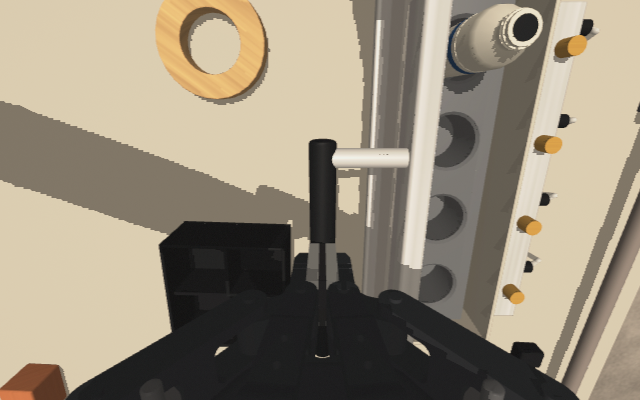

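View pics/d_s2.png

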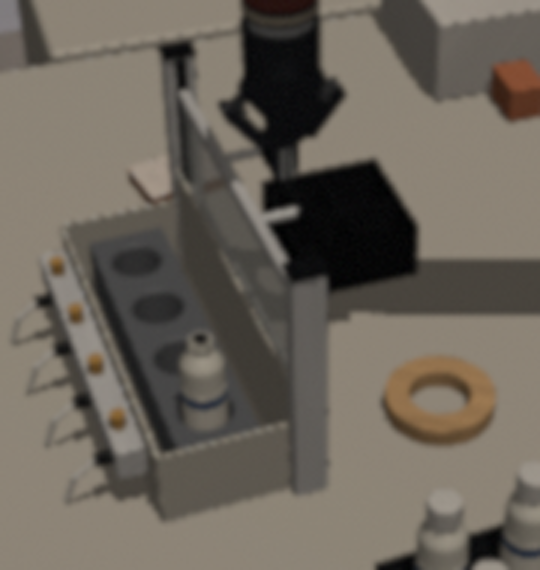

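View pics/d_t2.png

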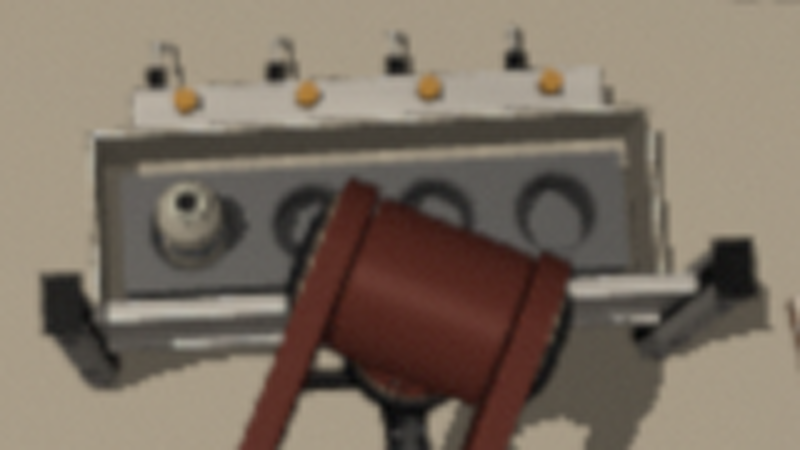

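Run:
```python
from h import *
s=state()
def tri(rs):
    A=np.zeros((3,3));b=np.zeros(3)
    for o,d in rs:
        d=d/np.linalg.norm(d);P=np.eye(3)-np.outer(d,d);A+=P;b+=P@o
    x=np.linalg.solve(A,b); return x,[np.linalg.norm((np.eye(3)-np.outer(d/np.linalg.norm(d),d/np.linalg.norm(d)))@(x-o)) for o,d in rs]
c2=cam("wrist",s["tool_pos"],s["tool_rot"])
a=ray("wrist",322,141,c2)
b=ray("top",255+(298+.5)/5-.5,125+(381+.5)/5-.5)
# side: stub/bar end (+y end hidden?) 
print(tri([a,b]))
for z in(.2,.217,.237,.257): print(np.round(proj("side",[.5022,-.055,z])), np.round(proj("side",[.508,-.177,z])), np.round(plane("wrist",322,141,z,c2),4),np.round(plane("top",314.2,200.8,z),4))
```

```text
(array([ 0.50248281, -0.05456163,  0.23614961]), [np.float64(0.0006988280764371773), np.float64(0.0006988280764371075)])
[321. 180.] [308. 157.] [ 0.5023 -0.0588  0.2   ] [ 0.5075 -0.0554  0.2   ]
[321. 175.] [308. 153.] [ 0.5022 -0.0566  0.217 ] [ 0.5054 -0.0552  0.217 ]
[320. 170.] [307. 148.] [ 0.502 -0.054  0.237] [ 0.5029 -0.055   0.237 ]
[320. 164.] [307. 142.] [ 0.5018 -0.0513  0.257 ] [ 0.5004 -0.0548  0.257 ]
```

>>> apply_moves:
  commands:
    - {"linear":[0,0,0],"delta_rot":[0,0,0],"fingers":165}
    - {"linear":[0,0,0],"delta_rot":[0,0,0],"fingers":165}
    - {"linear":[0,-0.001,0.01],"delta_rot":[0,0,0],"fingers":165}
    - {"linear":[0,-0.001,0.02],"delta_rot":[0,0,0],"fingers":165}
    - {"linear":[0,-0.001,0.028],"delta_rot":[0,0,0],"fingers":165}
    - {"linear":[0,-0.001,0.028],"delta_rot":[0,0,0],"fingers":255}
    - {"linear":[0,-0.001,0.028],"delta_rot":[0,0,0],"fingers":255}
    - {"linear":[0,-0.001,0.028],"delta_rot":[0,0,0],"fingers":255}

```text
time: 3.6
tool_pos: [0.5062, -0.114, 0.2065]
tool_rot: [0.001, 0.684, 0.729, 0.002]
contact_force: [12.0, 1.4, -10.3]
gripper_width: 0.141
```

```bash
python3 -c "
from h import *
st();im,c=shot('wrist','e_w')
st()"
```

```text
t 3.6 pos [ 0.5062 -0.114   0.2065] xang 93.64 zaxis [ 0.0044  0.0016 -1.    ] F [ 12.    1.4 -10.3] w 0.141 q [-0.37 -0.19  1.89  0.    1.44 -0.43]
t 3.65 pos [ 0.5062 -0.114   0.2066] xang 93.64 zaxis [ 0.0044  0.0015 -1.    ] F [12.2  0.7 -9.4] w 0.141 q [-0.37 -0.19  1.89  0.    1.44 -0.43]
```

>>> apply_moves:
  commands:
    - {"linear":[0,0.001,0.01],"delta_rot":[0,0,0],"fingers":255}
    - {"linear":[0,0.001,0.022],"delta_rot":[0,0,0],"fingers":255}
    - {"linear":[0,0.001,0.034],"delta_rot":[0,0,0],"fingers":255}
    - {"linear":[0,0.001,0.046],"delta_rot":[0,0,0],"fingers":255}
    - {"linear":[0,0.001,0.057],"delta_rot":[0,0,0],"fingers":255}
    - {"linear":[0,0.001,0.068],"delta_rot":[0,0,0],"fingers":255}
    - {"linear":[0,0.001,0.076],"delta_rot":[0,0,0],"fingers":255}
    - {"linear":[0,0.001,0.08],"delta_rot":[0,0,0],"fingers":255}

```text
time: 4.45
tool_pos: [0.5062, -0.114, 0.1273]
tool_rot: [0.0, 0.684, 0.729, 0.001]
contact_force: [2.5, 5.0, 3.7]
gripper_width: 0.137
```

```bash
python3 -c "
from h import *
st();im,_=shot('side','f_s');cv2.imwrite('pics/f_s2.png',cv2.resize(im[100:290,220:400],None,fx=3,fy=3,interpolation=cv2.INTER_CUBIC))
st()"
```

```text
t 4.45 pos [ 0.5062 -0.114   0.1273] xang 93.63 zaxis [ 0.0019  0.0011 -1.    ] F [2.5 5.  3.7] w 0.137 q [-0.37 -0.12  1.96  0.    1.3  -0.43]
t 4.5 pos [ 0.5062 -0.114   0.1268] xang 93.63 zaxis [ 0.002   0.0011 -1.    ] F [ 5.6  4.5 -1.6] w 0.139 q [-0.37 -0.12  1.96  0.    1.3  -0.43]
```

View pics/f_s2.png

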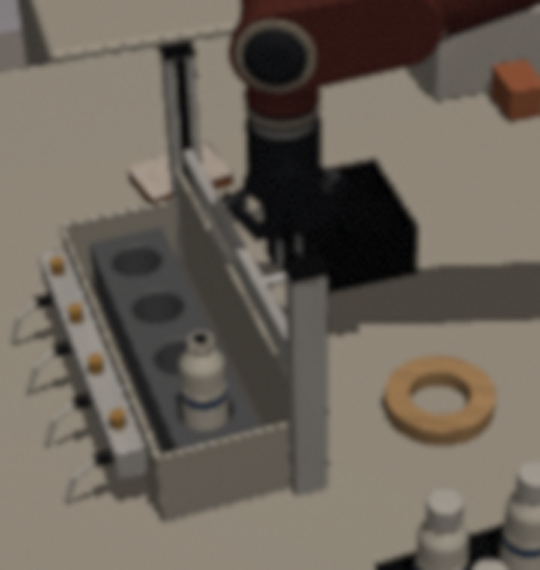

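The guard is moving down. I'll continue until the force shows the bottom stop.

>>> apply_moves:
  commands:
    - {"linear":[0,0,0.004],"delta_rot":[0,0,0],"fingers":255}
    - {"linear":[0,0,0.007],"delta_rot":[0,0,0],"fingers":255}
    - {"linear":[0,0,0.009],"delta_rot":[0,0,0],"fingers":255}
    - {"linear":[0,0,0.011],"delta_rot":[0,0,0],"fingers":255}
    - {"linear":[0,0,0.012],"delta_rot":[0,0,0],"fingers":255}
    - {"linear":[0,0,0.013],"delta_rot":[0,0,0],"fingers":255}
    - {"linear":[0,0,0.014],"delta_rot":[0,0,0],"fingers":255}
    - {"linear":[0,0,0.014],"delta_rot":[0,0,0],"fingers":255}

```text
time: 5.3
tool_pos: [0.5062, -0.114, 0.1138]
tool_rot: [0.0, 0.684, 0.729, 0.001]
contact_force: [3.0, 4.5, 2.0]
gripper_width: 0.141
```

>>> apply_moves:
  commands:
    - {"linear":[0,0,0.001],"delta_rot":[0,0,0],"fingers":255}
    - {"linear":[0,0,0.002],"delta_rot":[0,0,0],"fingers":255}
    - {"linear":[0,0,0.003],"delta_rot":[0,0,0],"fingers":255}
    - {"linear":[0,0,0.004],"delta_rot":[0,0,0],"fingers":255}
    - {"linear":[0,0,0.005],"delta_rot":[0,0,0],"fingers":255}
    - {"linear":[0,0,0.006],"delta_rot":[0,0,0],"fingers":255}
    - {"linear":[0,0,0.007],"delta_rot":[0,0,0],"fingers":255}
    - {"linear":[0,0,0.007],"delta_rot":[0,0,0],"fingers":255}

```text
time: 6.1
tool_pos: [0.5062, -0.114, 0.1079]
tool_rot: [0.0, 0.684, 0.729, 0.001]
contact_force: [0.8, 5.4, 8.4]
gripper_width: 0.145
```

```bash
python3 -c "
from h import *
st();im,_=shot('side','g_s');cv2.imwrite('pics/g_s2.png',cv2.resize(im[100:290,220:400],None,fx=3,fy=3,interpolation=cv2.INTER_CUBIC))
st()"
```

```text
t 6.1 pos [ 0.5062 -0.114   0.1079] xang 93.63 zaxis [ 0.0015  0.001  -1.    ] F [0.8 5.4 8.4] w 0.145 q [-0.37 -0.09  1.97  0.    1.26 -0.43]
t 6.15 pos [ 0.5062 -0.114   0.1078] xang 93.63 zaxis [ 0.0015  0.001  -1.    ] F [0.4 5.7 8.3] w 0.141 q [-0.37 -0.09  1.97  0.    1.26 -0.43]
```

View pics/g_s2.png

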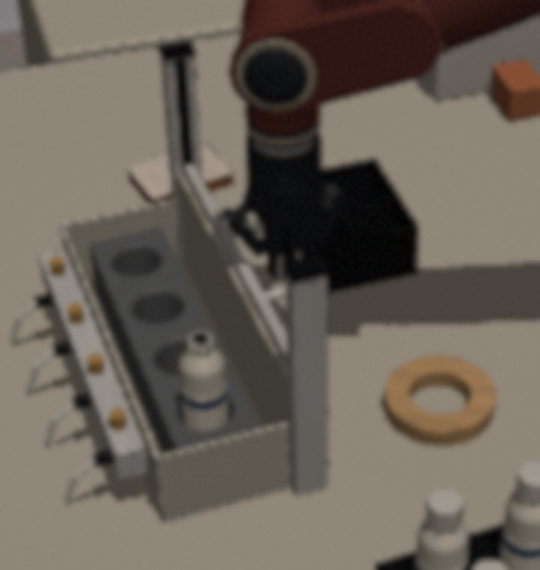

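>>> apply_moves:
  commands:
    - {"linear":[0,0,0.001],"delta_rot":[0,0,0],"fingers":255}
    - {"linear":[0,0,0.002],"delta_rot":[0,0,0],"fingers":255}
    - {"linear":[0,0,0.003],"delta_rot":[0,0,0],"fingers":255}
    - {"linear":[0,0,0.003],"delta_rot":[0,0,0],"fingers":255}
    - {"linear":[0,0,0.003],"delta_rot":[0,0,0],"fingers":255}
    - {"linear":[0,0,0.003],"delta_rot":[0,0,0],"fingers":255}
    - {"linear":[0,0,0.003],"delta_rot":[0,0,0],"fingers":255}
    - {"linear":[0,0,0.003],"delta_rot":[0,0,0],"fingers":255}

```text
time: 6.95
tool_pos: [0.5062, -0.114, 0.1077]
tool_rot: [-0.0, 0.684, 0.729, 0.001]
contact_force: [-8.5, 7.6, 23.0]
gripper_width: 0.146
```

>>> apply_moves:
  commands:
    - {"linear":[0,0,-0.003],"delta_rot":[0,0,0],"fingers":165}
    - {"linear":[0,0,-0.003],"delta_rot":[0,0,0],"fingers":165}
    - {"linear":[0,0,-0.02],"delta_rot":[0,0,0],"fingers":165}
    - {"linear":[0,0,-0.05],"delta_rot":[0,0,0],"fingers":165}
    - {"linear":[0,0,-0.09],"delta_rot":[0,0,0],"fingers":100}
    - {"linear":[0,0,-0.13],"delta_rot":[0,0,0],"fingers":60}
    - {"linear":[0,0,-0.16],"delta_rot":[0,0,0],"fingers":60}
    - {"linear":[0,0,-0.16],"delta_rot":[0,0,0],"fingers":60}

```text
time: 7.75
tool_pos: [0.5076, -0.1159, 0.269]
tool_rot: [0.004, 0.685, 0.729, 0.001]
contact_force: [1.7, 0.4, 0.5]
gripper_width: 0.764
```

```bash
python3 -c "
from h import *
st();im,c=shot('wrist','h_w');im,c=shot('side','h_s');cv2.imwrite('pics/h_s2.png',cv2.resize(im[100:290,220:400],None,fx=3,fy=3,interpolation=cv2.INTER_CUBIC))
st();go(.628,.0165,.26,93.45)"
```

```text
t 7.75 pos [ 0.5076 -0.1159  0.269 ] xang 93.6 zaxis [ 0.0078 -0.0041 -1.    ] F [1.7 0.4 0.5] w 0.764 q [-0.37 -0.23  1.81 -0.    1.55 -0.43]
t 7.85 pos [ 0.5055 -0.115   0.2636] xang 93.6 zaxis [-3.e-04 -6.e-04 -1.e+00] F [ 0.5  1.1 -1.2] w 0.763 q [-0.37 -0.22  1.82 -0.    1.55 -0.43]
t 7.85 lin [0.1235 0.1305 0.0035] rot [-0.02  0.04  0.15]
```

View pics/h_w.png

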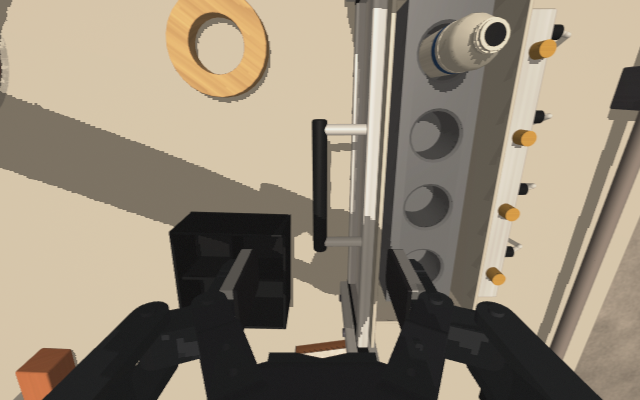

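View pics/h_s2.png

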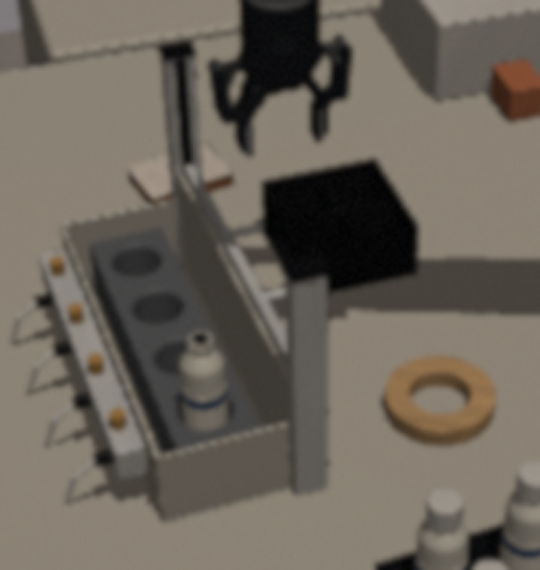

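>>> apply_moves:
  commands:
    - {"linear":[0.03,0.032,0],"delta_rot":[0,0,0],"fingers":60}
    - {"linear":[0.06,0.064,0],"delta_rot":[0,0,0],"fingers":60}
    - {"linear":[0.09,0.096,0],"delta_rot":[0,0,0],"fingers":60}
    - {"linear":[0.115,0.121,0],"delta_rot":[0,0,0],"fingers":60}
    - {"linear":[0.1235,0.1305,0],"delta_rot":[0,0,0],"fingers":60}
    - {"linear":[0.1235,0.1305,0.03],"delta_rot":[0,0,0],"fingers":60}
    - {"linear":[0.1235,0.1305,0.06],"delta_rot":[0,0,0],"fingers":60}
    - {"linear":[0.1235,0.1305,0.07],"delta_rot":[0,0,0],"fingers":60}

```text
time: 8.65
tool_pos: [0.6247, 0.0166, 0.1878]
tool_rot: [-0.004, 0.684, 0.729, -0.003]
contact_force: [0.3, 0.5, -1.6]
gripper_width: 0.763
```

```bash
python3 -c "
from h import *
im,c=shot('wrist','i_w')
st();go(.628,.0165,.099,93.45)"
```

```text
t 8.7 pos [0.6246 0.0166 0.1877] xang 93.59 zaxis [-1.020e-02  4.000e-04 -9.999e-01] F [-1.5 -0.8 -0.3] w 0.761 q [-0.09  0.09  1.65 -0.    1.41 -0.15]
t 8.7 lin [-0.0004  0.0043  0.0886] rot [-0.58 -0.06  0.14]
```

View pics/i_w.png

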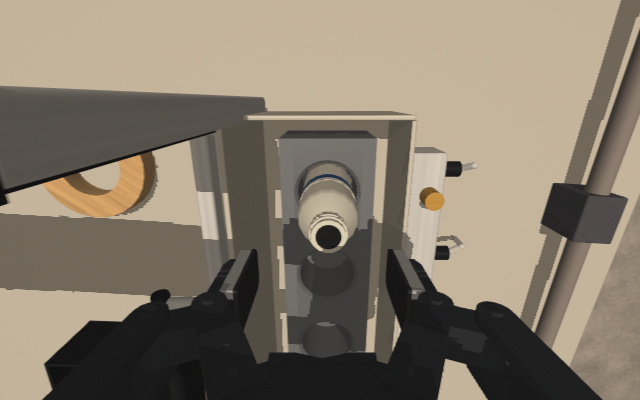

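>>> apply_moves:
  commands:
    - {"linear":[0,0.002,0.01],"delta_rot":[0,0,0],"fingers":60}
    - {"linear":[0,0.003,0.035],"delta_rot":[0,0,0],"fingers":60}
    - {"linear":[0,0.003,0.06],"delta_rot":[0,0,0],"fingers":60}
    - {"linear":[0,0.003,0.08],"delta_rot":[0,0,0],"fingers":60}
    - {"linear":[0,0.003,0.088],"delta_rot":[0,0,0],"fingers":60}
    - {"linear":[0,0.003,0.088],"delta_rot":[0,0,0],"fingers":160}
    - {"linear":[0,0.003,0.088],"delta_rot":[0,0,0],"fingers":255}
    - {"linear":[0,0.003,0.088],"delta_rot":[0,0,0],"fingers":255}

```text
time: 9.5
tool_pos: [0.6322, 0.017, 0.1082]
tool_rot: [0.001, 0.684, 0.729, 0.001]
contact_force: [1.0, -0.2, -1.1]
gripper_width: 0.5
```

```bash
python3 -c "
from h import *
st()
im,c=shot('wrist','j_w')
"
```

```text
t 9.5 pos [0.6322 0.017  0.1082] xang 93.62 zaxis [ 3.e-03 -3.e-04 -1.e+00] F [ 1.  -0.2 -1.1] w 0.5 q [-0.09  0.17  1.7  -0.    1.27 -0.15]
```

View pics/j_w.png

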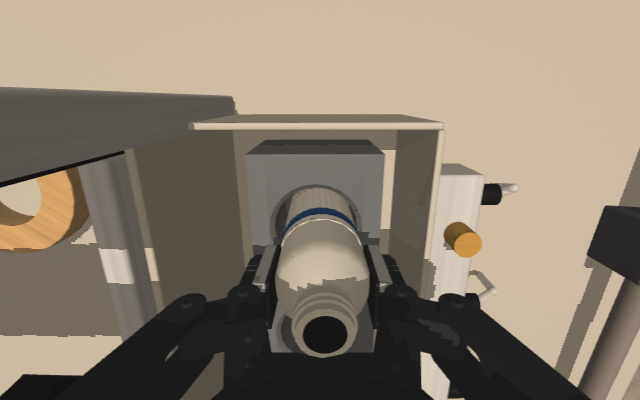

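```bash
python3 -c "
from h import *
go(.62,.0,.27,93.45);go(.435,-.235,.27,93.45)
"
```

```text
t 9.55 lin [-0.0163 -0.0126 -0.162 ] rot [0.16 0.02 0.18]
t 9.55 lin [-0.2391 -0.2121 -0.1624] rot [0.16 0.02 0.18]
```

>>> apply_moves:
  commands:
    - {"linear":[0,-0.002,-0.02],"delta_rot":[0,0,0],"fingers":255}
    - {"linear":[0,-0.004,-0.05],"delta_rot":[0,0,0],"fingers":255}
    - {"linear":[0,-0.004,-0.09],"delta_rot":[0,0,0],"fingers":255}
    - {"linear":[0,-0.004,-0.13],"delta_rot":[0,0,0],"fingers":255}
    - {"linear":[0,-0.004,-0.16],"delta_rot":[0,0,0],"fingers":255}
    - {"linear":[-0.02,-0.02,-0.162],"delta_rot":[0,0,0],"fingers":255}
    - {"linear":[-0.05,-0.042,-0.162],"delta_rot":[0,0,0],"fingers":255}
    - {"linear":[-0.08,-0.066,-0.162],"delta_rot":[0,0,0],"fingers":255}

```text
time: 10.35
tool_pos: [0.5701, -0.0675, 0.2699]
tool_rot: [0.001, 0.684, 0.73, 0.001]
contact_force: [-0.3, -0.8, -0.9]
gripper_width: 0.497
```

```bash
python3 -c "
from h import *
st();go(.435,-.235,.25,91)
"
```

```text
t 10.35 pos [ 0.5701 -0.0675  0.2699] xang 93.71 zaxis [ 2.6e-03 -9.0e-04 -1.0e+00] F [-0.3 -0.8 -0.9] w 0.497 q [-0.25 -0.09  1.69 -0.    1.54 -0.31]
t 10.35 lin [-0.1584 -0.1457  0.0197] rot [0.15 0.06 2.71]
```

>>> apply_moves:
  commands:
    - {"linear":[-0.03,-0.028,0],"delta_rot":[0,0,0.5],"fingers":255}
    - {"linear":[-0.06,-0.056,0],"delta_rot":[0,0,1],"fingers":255}
    - {"linear":[-0.09,-0.084,0],"delta_rot":[0,0,1.5],"fingers":255}
    - {"linear":[-0.12,-0.112,0],"delta_rot":[0,0,2],"fingers":255}
    - {"linear":[-0.14,-0.13,0],"delta_rot":[0,0,2.7],"fingers":255}
    - {"linear":[-0.153,-0.141,0],"delta_rot":[0,0,2.7],"fingers":255}
    - {"linear":[-0.158,-0.146,0],"delta_rot":[0,0,2.7],"fingers":255}
    - {"linear":[-0.158,-0.146,0],"delta_rot":[0,0,2.7],"fingers":255}

```text
time: 11.15
tool_pos: [0.4343, -0.2342, 0.269]
tool_rot: [0.001, 0.702, 0.712, 0.0]
contact_force: [0.4, 0.3, -0.5]
gripper_width: 0.498
```

```bash
python3 -c "
from h import *
s=state();print(s['tool_pos'],s['tool_rot'])
im,c=shot('wrist','k_w');im,c=shot('top','k_t');cv2.imwrite('pics/k_t2.png',cv2.resize(im[190:270,165:415],None,fx=3.2,fy=3.2,interpolation=cv2.INTER_CUBIC))
st()
"
```

```text
[ 0.4343477  -0.23420774  0.26902273] [6.23856636e-04 7.01809348e-01 7.12364519e-01 2.04965608e-04]
t 11.25 pos [ 0.4349 -0.2333  0.2687] xang 90.96 zaxis [ 8.e-04 -0.e+00 -1.e+00] F [-0.2  0.5 -0.7] w 0.496 q [-0.64 -0.29  1.86  0.    1.57 -0.66]
```

View pics/k_w.png

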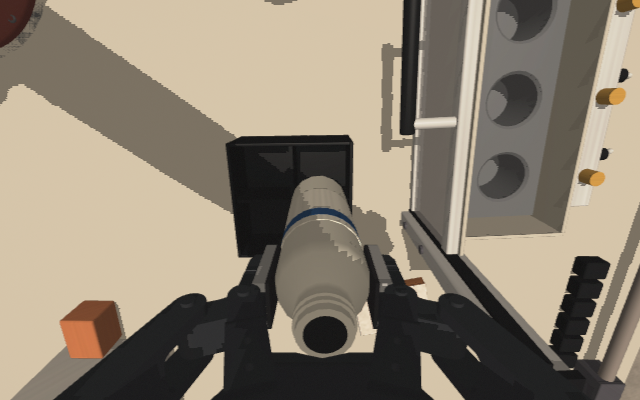

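View pics/k_t2.png

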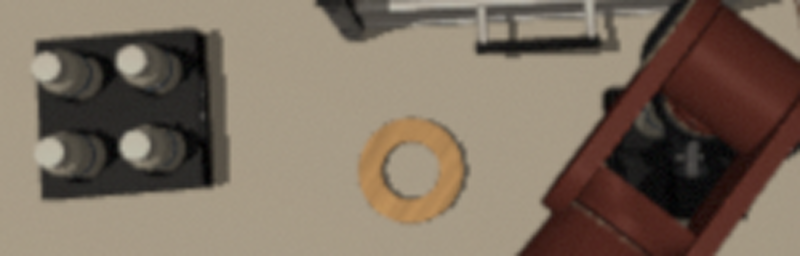

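Run:
```python
from h import *
c=cam("wrist",np.array([.4346,-.2338,.2688]),[6.2e-4,.7018,.71236,2e-4])
for p in [(228,145),(352,137),(295,147),(240,257)]: print(np.round(plane("wrist",*p,.07,c)*1000,1))
im=cv2.imread("pics/k_w.png");cv2.imwrite("pics/k_w2.png",cv2.resize(im[125:265,215:365],None,fx=5,fy=4,interpolation=cv2.INTER_CUBIC))
```

```text
[ 328.9 -205.1   70. ]
[ 467.8 -194.2   70. ]
[ 404.1 -206.2   70. ]
[ 332.6 -346.4   70. ]
```

View pics/k_w2.png

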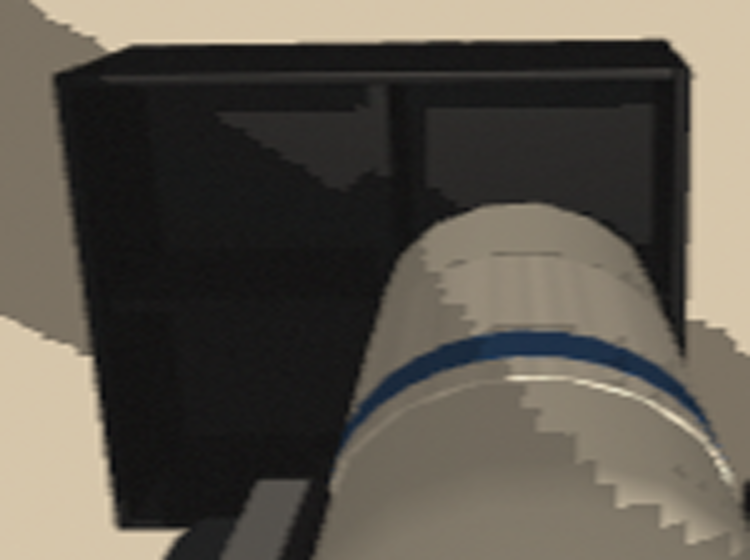

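>>> apply_moves:
  commands:
    - {"linear":[-0.001,0,0.03],"delta_rot":[0,0,0],"fingers":255}
    - {"linear":[-0.001,0,0.06],"delta_rot":[0,0,0],"fingers":255}
    - {"linear":[-0.001,0,0.09],"delta_rot":[0,0,0],"fingers":255}
    - {"linear":[-0.001,0,0.12],"delta_rot":[0,0,0],"fingers":255}
    - {"linear":[-0.001,0,0.145],"delta_rot":[0,0,0],"fingers":255}
    - {"linear":[-0.001,0,0.16],"delta_rot":[0,0,0],"fingers":255}
    - {"linear":[-0.001,0,0.166],"delta_rot":[0,0,0],"fingers":255}
    - {"linear":[-0.001,0,0.166],"delta_rot":[0,0,0],"fingers":255}

```text
time: 12.05
tool_pos: [0.4347, -0.2344, 0.1021]
tool_rot: [-0.0, 0.701, 0.713, -0.0]
contact_force: [1.2, -0.2, -0.6]
gripper_width: 0.499
```

```bash
python3 -c "
from h import *
im,c=shot('wrist','l_w');st()
"
```

```text
t 12.1 pos [ 0.4352 -0.2349  0.1031] xang 90.96 zaxis [ 9.e-04 -6.e-04 -1.e+00] F [ 0.2  0.2 -0.9] w 0.496 q [-0.65 -0.15  2.03  0.    1.26 -0.66]
```

View pics/l_w.png

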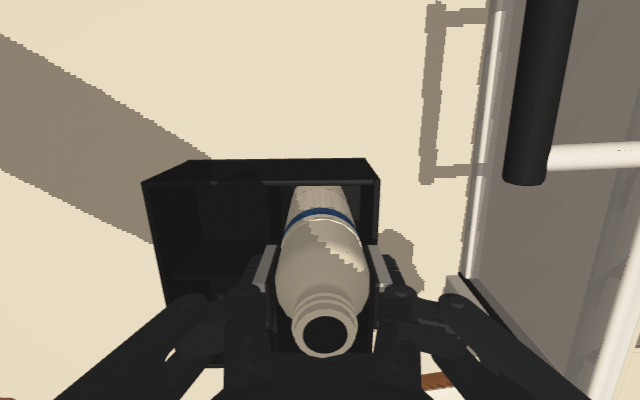

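>>> apply_moves:
  commands:
    - {"linear":[0,0,0.001],"delta_rot":[0,0,0],"fingers":255}
    - {"linear":[0,0,0.001],"delta_rot":[0,0,0],"fingers":70}
    - {"linear":[0,0,0.001],"delta_rot":[0,0,0],"fingers":60}
    - {"linear":[0,0,-0.01],"delta_rot":[0,0,0],"fingers":60}
    - {"linear":[0,0,-0.04],"delta_rot":[0,0,0],"fingers":60}
    - {"linear":[0,0,-0.08],"delta_rot":[0,0,0],"fingers":60}
    - {"linear":[0,0,-0.13],"delta_rot":[0,0,0],"fingers":60}
    - {"linear":[0,0,-0.17],"delta_rot":[0,0,0],"fingers":60}

```text
time: 12.9
tool_pos: [0.4347, -0.235, 0.2765]
tool_rot: [0.002, 0.701, 0.713, 0.0]
contact_force: [0.6, -0.2, -0.2]
gripper_width: 0.765
```

```bash
python3 -c "
from h import *
im,c=shot('wrist','m_w');st();go(.41,.02,.27,93);go(.43,.25,.29,93)
"
```

```text
t 12.95 pos [ 0.4372 -0.2368  0.2846] xang 90.92 zaxis [ 0.0126 -0.0094 -0.9999] F [ 1.3 -0.9  4.7] w 0.764 q [-0.65 -0.3   1.84  0.    1.58 -0.66]
t 12.95 lin [ 0.2573 -0.0232  0.0119] rot [ 0.7   0.57 -2.07]
t 12.95 lin [ 0.4868  0.0008 -0.0101] rot [ 0.7   0.57 -2.07]
```

View pics/m_w.png

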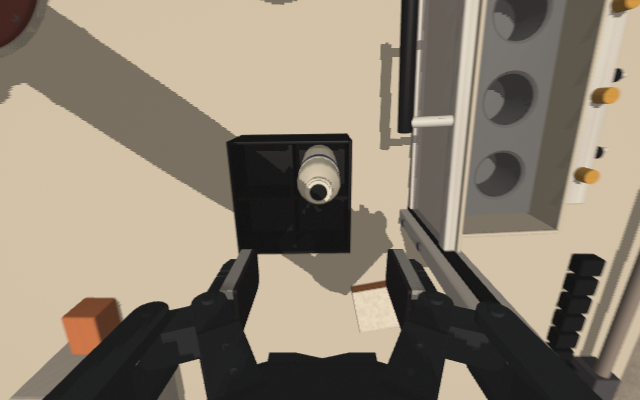

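>>> apply_moves:
  commands:
    - {"linear":[0.02,0,0.0],"delta_rot":[0,0,0],"fingers":60}
    - {"linear":[0.06,0,0.0],"delta_rot":[0,0,0],"fingers":60}
    - {"linear":[0.105,0,0.0],"delta_rot":[0,0,-0.5],"fingers":60}
    - {"linear":[0.15,0,0.0],"delta_rot":[0,0,-1],"fingers":60}
    - {"linear":[0.195,0,0],"delta_rot":[0,0,-1.5],"fingers":60}
    - {"linear":[0.24,0,0],"delta_rot":[0,0,-2],"fingers":60}
    - {"linear":[0.285,0,0],"delta_rot":[0,0,-2.5],"fingers":60}
    - {"linear":[0.33,0,0],"delta_rot":[0,0,-3],"fingers":60}

```text
time: 13.75
tool_pos: [0.4289, 0.0969, 0.2734]
tool_rot: [0.001, 0.682, 0.731, 0.001]
contact_force: [0.5, 0.7, 0.4]
gripper_width: 0.763
```

```bash
python3 -c "
from h import *
st();go(.43,.26,.29,94.5)
"
```

```text
t 13.75 pos [0.4289 0.0969 0.2734] xang 93.93 zaxis [ 2.2e-03  1.0e-04 -1.0e+00] F [0.5 0.7 0.4] w 0.763 q [ 0.05 -0.44  1.97 -0.    1.61 -0.02]
t 13.75 lin [ 0.1626  0.0124 -0.0166] rot [ 0.13  0.01 -0.57]
```

>>> apply_moves:
  commands:
    - {"linear":[0.045,0.002,-0.005],"delta_rot":[0,0,0],"fingers":60}
    - {"linear":[0.09,0.005,-0.01],"delta_rot":[0,0,0],"fingers":60}
    - {"linear":[0.13,0.009,-0.015],"delta_rot":[0,0,-0.5],"fingers":60}
    - {"linear":[0.15,0.012,-0.017],"delta_rot":[0,0,-0.6],"fingers":60}
    - {"linear":[0.16,0.012,-0.017],"delta_rot":[0,0,-0.6],"fingers":60}
    - {"linear":[0.162,0.012,-0.017],"delta_rot":[0,0,-0.6],"fingers":60}
    - {"linear":[0.162,0.012,-0.017],"delta_rot":[0,0,-0.6],"fingers":60}
    - {"linear":[0.162,0.012,-0.017],"delta_rot":[0,0,-0.6],"fingers":60}

```text
time: 14.55
tool_pos: [0.4301, 0.2566, 0.2892]
tool_rot: [0.0, 0.679, 0.734, -0.0]
contact_force: [0.4, -0.7, -0.1]
gripper_width: 0.766
```

```bash
python3 -c "
from h import *
s=state();print(s['tool_pos'],s['tool_rot'])
im,c=shot('wrist','n_w');st()
"
```

```text
[0.4301243  0.25658649 0.28924118] [ 1.09316205e-04  6.79165680e-01  7.33984979e-01 -1.34441428e-04]
t 14.6 pos [0.4302 0.2566 0.2892] xang 94.43 zaxis [ 0.e+00 -3.e-04 -1.e+00] F [ 0.5 -0.5 -0.1] w 0.768 q [ 0.39 -0.28  1.82 -0.    1.6   0.31]
```

View pics/n_w.png

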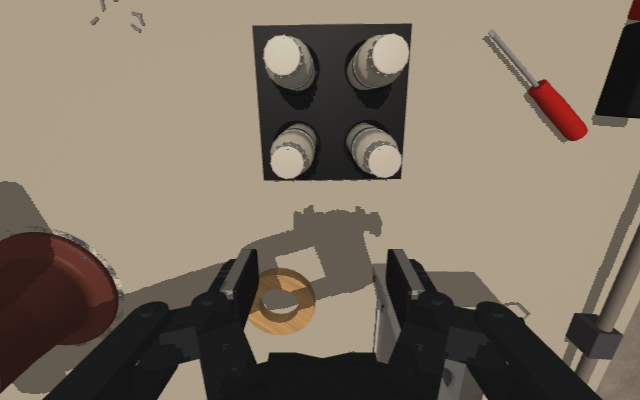

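Run:
```python
from h import *
s=state();c=cam("wrist",s["tool_pos"],s["tool_rot"])
im=cv2.imread("pics/n_w.png");hsv=cv2.cvtColor(im,cv2.COLOR_BGR2HSV)
for p in [(282,55),(390,54),(288,161),(384,160)]: print("cap",np.round(plane("wrist",*p,.172,c)*1000,1))
T=[plane("wrist",*p,.064,c) for p in [(253,26),(411,24),(264,180),(401,178)]]
for t in T: print("tray",np.round(t*1000,1))
print(np.mean(T,0))
cv2.imwrite("pics/n_w2.png",cv2.resize(im[15:195,240:425],None,fx=4,fy=3.3,interpolation=cv2.INTER_CUBIC))
```

```text
cap [390.3 366.  172. ]
cap [474.5 373.2 172. ]
cap [398.6 282.4 172. ]
cap [481.6 289.7 172. ]
tray [344.1 404.5  64. ]
tray [513.6 419.6  64. ]
tray [359.  233.8  64. ]
tray [530.  249.6  64. ]
[0.43668673 0.32687964 0.064     ]
```

View pics/n_w2.png

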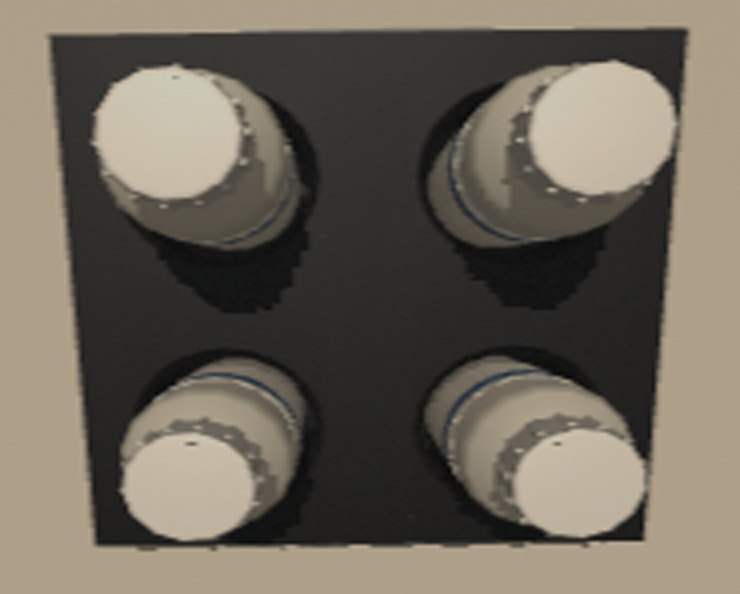

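```bash
python3 -c "
from h import *
go(.4816,.2897,.2,95);go(.4816,.2897,.107,95)
"
```

```text
t 14.6 lin [0.0291 0.0538 0.0892] rot [ 0.    0.02 -0.57]
t 14.6 lin [0.0291 0.0538 0.1822] rot [ 0.    0.02 -0.57]
```

>>> apply_moves:
  commands:
    - {"linear":[0.015,0.027,0.01],"delta_rot":[0,0,0],"fingers":60}
    - {"linear":[0.027,0.05,0.02],"delta_rot":[0,0,-0.6],"fingers":60}
    - {"linear":[0.029,0.054,0.035],"delta_rot":[0,0,-0.6],"fingers":60}
    - {"linear":[0.029,0.054,0.06],"delta_rot":[0,0,-0.6],"fingers":60}
    - {"linear":[0.029,0.054,0.085],"delta_rot":[0,0,-0.6],"fingers":60}
    - {"linear":[0.029,0.054,0.11],"delta_rot":[0,0,-0.6],"fingers":60}
    - {"linear":[0.029,0.054,0.13],"delta_rot":[0,0,-0.6],"fingers":60}
    - {"linear":[0.029,0.054,0.135],"delta_rot":[0,0,-0.6],"fingers":60}

```text
time: 15.4
tool_pos: [0.4793, 0.289, 0.1506]
tool_rot: [-0.001, 0.675, 0.738, -0.003]
contact_force: [-0.7, -0.8, -0.6]
gripper_width: 0.765
```

```bash
python3 -c "
from h import *
im,c=shot('wrist','o_w');st();go(.4816,.2897,.107,95)
"
```

```text
t 15.45 pos [0.4798 0.2893 0.1514] xang 95.07 zaxis [-0.0046 -0.0022 -1.    ] F [-0.9 -0.5 -0.6] w 0.765 q [ 0.41 -0.03  1.84 -0.    1.34  0.32]
t 15.45 lin [0.0003 0.002  0.0444] rot [-0.28  0.1   0.07]
```

View pics/o_w.png

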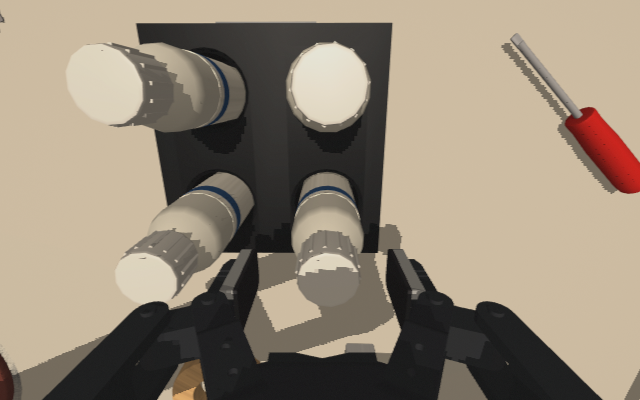

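>>> apply_moves:
  commands:
    - {"linear":[0,0.001,0.012],"delta_rot":[0,0,0],"fingers":60}
    - {"linear":[0,0.001,0.028],"delta_rot":[0,0,0],"fingers":60}
    - {"linear":[0,0.001,0.04],"delta_rot":[0,0,0],"fingers":60}
    - {"linear":[0,0.001,0.046],"delta_rot":[0,0,0],"fingers":60}
    - {"linear":[0,0.001,0.047],"delta_rot":[0,0,0],"fingers":60}
    - {"linear":[0,0.001,0.047],"delta_rot":[0,0,0],"fingers":160}
    - {"linear":[0,0.001,0.047],"delta_rot":[0,0,0],"fingers":255}
    - {"linear":[0,0.001,0.047],"delta_rot":[0,0,0],"fingers":255}

```text
time: 16.25
tool_pos: [0.4831, 0.2911, 0.1081]
tool_rot: [0.0, 0.675, 0.738, 0.001]
contact_force: [-0.1, 0.6, 1.0]
gripper_width: 0.498
```

```bash
python3 -c "
from h import *
st();go(.4816,.2897,.3,95);go(.628,.18,.3,93.45);go(.628,.0165,.3,93.45)
"
```

```text
t 16.25 pos [0.4831 0.2911 0.1081] xang 95.13 zaxis [ 1.4e-03  6.0e-04 -1.0e+00] F [-0.1  0.6  1. ] w 0.498 q [ 0.41  0.02  1.86 -0.    1.26  0.32]
t 16.25 lin [-0.0012 -0.0013 -0.1919] rot [ 0.08 -0.03  0.13]
t 16.25 lin [-0.1236  0.1347 -0.1917] rot [ 0.08 -0.03  1.68]
t 16.25 lin [-0.2864  0.12   -0.1918] rot [ 0.08 -0.03  1.68]
```

>>> apply_moves:
  commands:
    - {"linear":[0,0,-0.015],"delta_rot":[0,0,0],"fingers":255}
    - {"linear":[0,0,-0.04],"delta_rot":[0,0,0],"fingers":255}
    - {"linear":[0,0,-0.075],"delta_rot":[0,0,0],"fingers":255}
    - {"linear":[0,0,-0.115],"delta_rot":[0,0,0],"fingers":255}
    - {"linear":[-0.01,0.01,-0.15],"delta_rot":[0,0,0],"fingers":255}
    - {"linear":[-0.035,0.035,-0.175],"delta_rot":[0,0,0.5],"fingers":255}
    - {"linear":[-0.065,0.068,-0.188],"delta_rot":[0,0,1],"fingers":255}
    - {"linear":[-0.095,0.101,-0.192],"delta_rot":[0,0,1.6],"fingers":255}

```text
time: 17.05
tool_pos: [0.5933, 0.2048, 0.3037]
tool_rot: [0.002, 0.685, 0.729, 0.002]
contact_force: [-0.4, 1.3, -1.8]
gripper_width: 0.498
```

```bash
python3 -c "
from h import *
st();go(.628,.15,.3,93.45);go(.628,.0165,.3,93.45)
"
```

```text
t 17.05 pos [0.5933 0.2048 0.3037] xang 93.56 zaxis [ 0.0056  0.0013 -1.    ] F [-0.4  1.3 -1.8] w 0.498 q [0.21 0.02 1.52 0.   1.59 0.15]
t 17.05 lin [-0.0568  0.0312  0.0039] rot [ 0.33 -0.06  0.11]
t 17.05 lin [-0.1901  0.0229  0.0037] rot [ 0.33 -0.06  0.11]
```

>>> apply_moves:
  commands:
    - {"linear":[-0.035,0.028,0],"delta_rot":[0,0,0],"fingers":255}
    - {"linear":[-0.075,0.03,0],"delta_rot":[0,0,0],"fingers":255}
    - {"linear":[-0.115,0.028,0],"delta_rot":[0,0,0],"fingers":255}
    - {"linear":[-0.15,0.026,0],"delta_rot":[0,0,0],"fingers":255}
    - {"linear":[-0.175,0.024,0],"delta_rot":[0,0,0],"fingers":255}
    - {"linear":[-0.187,0.023,0],"delta_rot":[0,0,0],"fingers":255}
    - {"linear":[-0.19,0.023,0],"delta_rot":[0,0,0],"fingers":255}
    - {"linear":[-0.19,0.023,0],"delta_rot":[0,0,0],"fingers":255}

```text
time: 17.85
tool_pos: [0.6263, 0.0175, 0.2996]
tool_rot: [-0.0, 0.685, 0.729, 0.0]
contact_force: [0.3, 0.3, -2.3]
gripper_width: 0.498
```

```bash
python3 -c "
from h import *
im,c=shot('wrist','p_w');st();go(.628,.0165,.2,93.45)
"
```

```text
t 17.9 pos [0.6263 0.0181 0.2996] xang 93.58 zaxis [ 2.e-04  6.e-04 -1.e+00] F [ 0.2  0.9 -1.8] w 0.497 q [-0.09  0.02  1.53  0.    1.59 -0.15]
t 17.9 lin [-0.0017  0.0016  0.0996] rot [ 0.01 -0.04  0.13]
```

View pics/p_w.png

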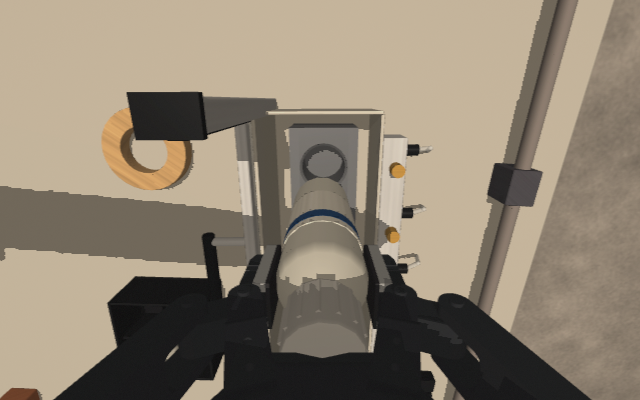

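Run:
```python
from h import *
s=state();c=cam("wrist",s["tool_pos"],s["tool_rot"])
im=cv2.imread("pics/p_w.png");cv2.imwrite("pics/p_w2.png",cv2.resize(im[110:210,270:380],None,fx=6,fy=5,interpolation=cv2.INTER_CUBIC))
for p in [(301,163),(347,163),(323,145)]: print(np.round(plane("wrist",*p,.07,c)*1000,1))
```

```text
[600.   20.2  70. ]
[657.3  23.8  70. ]
[626.   44.2  70. ]
```

View pics/p_w2.png

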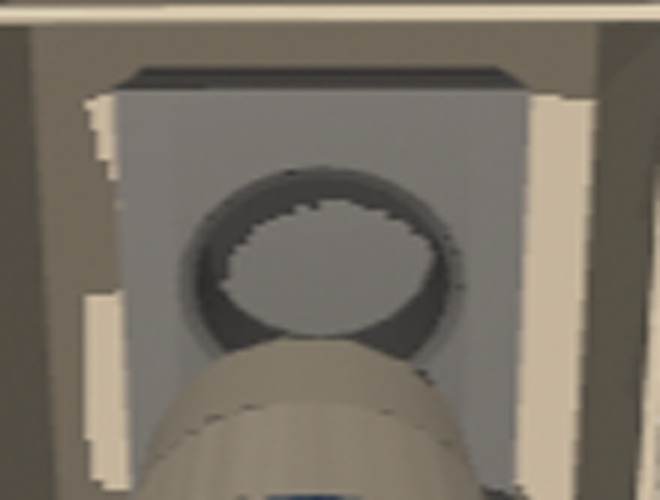

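>>> apply_moves:
  commands:
    - {"linear":[-0.001,0.0015,0.02],"delta_rot":[0,0,0],"fingers":255}
    - {"linear":[-0.001,0.0015,0.05],"delta_rot":[0,0,0],"fingers":255}
    - {"linear":[-0.001,0.0015,0.08],"delta_rot":[0,0,0],"fingers":255}
    - {"linear":[-0.001,0.0015,0.105],"delta_rot":[0,0,0],"fingers":255}
    - {"linear":[-0.001,0.0015,0.12],"delta_rot":[0,0,0],"fingers":255}
    - {"linear":[-0.001,0.0015,0.128],"delta_rot":[0,0,0],"fingers":255}
    - {"linear":[-0.001,0.0015,0.129],"delta_rot":[0,0,0],"fingers":255}
    - {"linear":[-0.001,0.0015,0.129],"delta_rot":[0,0,0],"fingers":255}

```text
time: 18.7
tool_pos: [0.6286, 0.0164, 0.1716]
tool_rot: [0.001, 0.685, 0.729, 0.001]
contact_force: [-0.0, 1.0, -2.1]
gripper_width: 0.494
```

```bash
python3 -c "
from h import *
im,c=shot('wrist','q_w');st();go(.628,.017,.110,93.45)
"
```

```text
t 18.75 pos [0.6289 0.0162 0.1721] xang 93.54 zaxis [ 2.8e-03 -3.0e-04 -1.0e+00] F [ 0.7  0.5 -2.3] w 0.495 q [-0.09  0.1   1.66  0.    1.38 -0.15]
t 18.75 lin [ 0.0009 -0.001   0.0621] rot [0.16 0.02 0.09]
```

View pics/q_w.png

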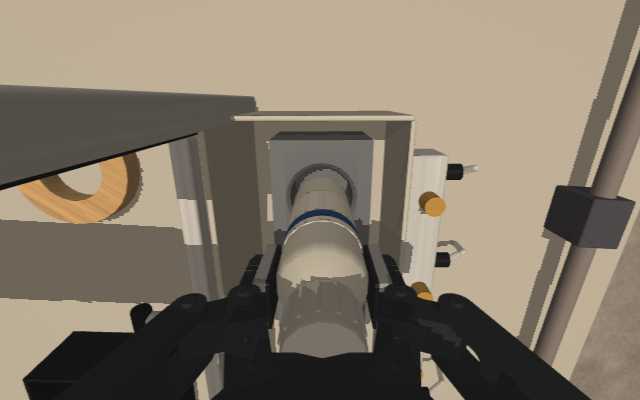

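>>> apply_moves:
  commands:
    - {"linear":[0,-0.0005,0.01],"delta_rot":[0,0,0],"fingers":255}
    - {"linear":[0,-0.0005,0.025],"delta_rot":[0,0,0],"fingers":255}
    - {"linear":[0,-0.0005,0.04],"delta_rot":[0,0,0],"fingers":255}
    - {"linear":[0,-0.0005,0.05],"delta_rot":[0,0,0],"fingers":255}
    - {"linear":[0,-0.0005,0.057],"delta_rot":[0,0,0],"fingers":255}
    - {"linear":[0,-0.0005,0.061],"delta_rot":[0,0,0],"fingers":255}
    - {"linear":[0,-0.0005,0.062],"delta_rot":[0,0,0],"fingers":255}
    - {"linear":[0,-0.0005,0.062],"delta_rot":[0,0,0],"fingers":255}

```text
time: 19.55
tool_pos: [0.6273, 0.016, 0.1102]
tool_rot: [-0.0, 0.685, 0.729, -0.0]
contact_force: [-4.6, 0.7, 6.2]
gripper_width: 0.492
```

```bash
python3 -c "
from h import *
st()
"
```

```text
t 19.55 pos [0.6273 0.016  0.1102] xang 93.53 zaxis [-1.1e-03 -3.0e-04 -1.0e+00] F [-4.6  0.7  6.2] w 0.492 q [-0.09  0.16  1.71 -0.    1.28 -0.15]
```

>>> apply_moves:
  commands:
    - {"linear":[0,0,0],"delta_rot":[0,0,0],"fingers":100}
    - {"linear":[0,0,0],"delta_rot":[0,0,0],"fingers":60}
    - {"linear":[0,0,-0.005],"delta_rot":[0,0,0],"fingers":60}
    - {"linear":[0,0,-0.025],"delta_rot":[0,0,0],"fingers":60}
    - {"linear":[0,0,-0.065],"delta_rot":[0,0,0],"fingers":60}
    - {"linear":[0,0,-0.11],"delta_rot":[0,0,0],"fingers":60}
    - {"linear":[0,0,-0.14],"delta_rot":[0,0,0],"fingers":60}
    - {"linear":[0,0,-0.15],"delta_rot":[0,0,0],"fingers":60}

```text
time: 20.35
tool_pos: [0.6294, 0.016, 0.2639]
tool_rot: [0.003, 0.685, 0.729, 0.003]
contact_force: [-0.0, 0.6, 0.6]
gripper_width: 0.758
```

```bash
python3 -c "
from h import *
im,c=shot('wrist','r_w');im,c=shot('top','r_t');cv2.imwrite('pics/r_t2.png',cv2.resize(im[140:270,165:365],None,fx=4,fy=4,interpolation=cv2.INTER_CUBIC));st()
"
```

```text
t 20.45 pos [0.6283 0.016  0.2603] xang 93.53 zaxis [ 3.7e-03 -3.0e-04 -1.0e+00] F [-0.2  0.6  0.1] w 0.765 q [-0.09  0.04  1.57  0.    1.52 -0.15]
```

View pics/r_w.png

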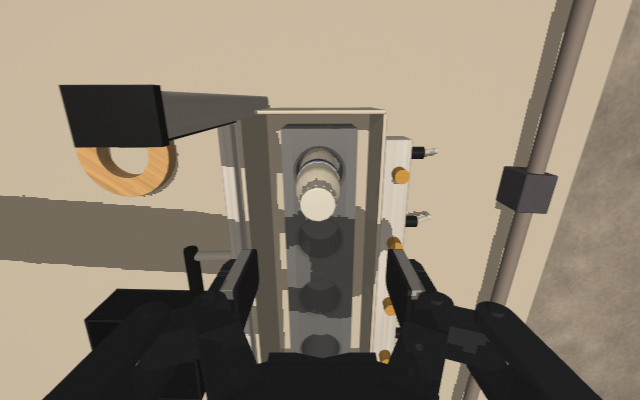

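View pics/r_t2.png

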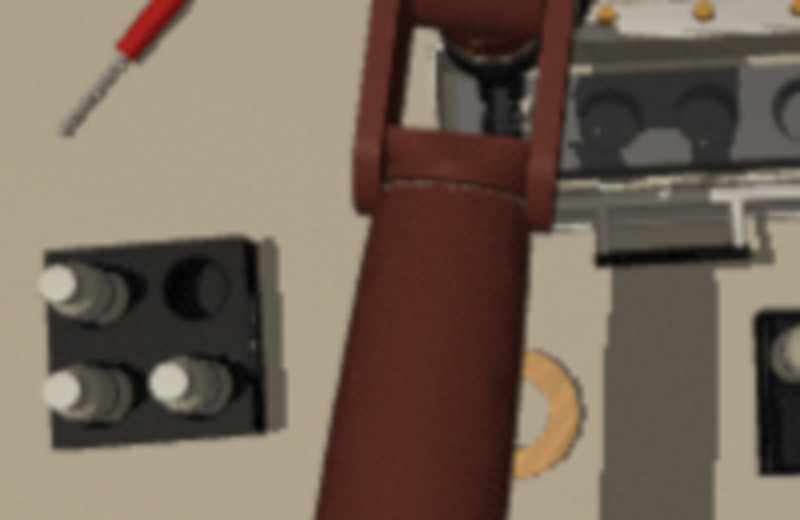

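```bash
python3 -c "
from h import *
go(.61,.16,.28,93.45);go(.56,.25,.28,93.45);go(.4745,.3732,.21,95)
"
```

```text
t 20.45 lin [ 0.1448 -0.0093 -0.0198] rot [0.21 0.03 0.08]
t 20.45 lin [ 0.2377 -0.0537 -0.02  ] rot [0.21 0.03 0.08]
t 20.45 lin [ 0.366  -0.1317  0.0496] rot [ 0.21  0.03 -1.47]
```

>>> apply_moves:
  commands:
    - {"linear":[0.02,0,-0.012],"delta_rot":[0,0,0],"fingers":60}
    - {"linear":[0.06,-0.002,-0.02],"delta_rot":[0,0,0],"fingers":60}
    - {"linear":[0.105,-0.005,-0.02],"delta_rot":[0,0,0],"fingers":60}
    - {"linear":[0.145,-0.015,-0.02],"delta_rot":[0,0,0],"fingers":60}
    - {"linear":[0.185,-0.03,-0.02],"delta_rot":[0,0,-0.3],"fingers":60}
    - {"linear":[0.225,-0.05,-0.02],"delta_rot":[0,0,-0.6],"fingers":60}
    - {"linear":[0.26,-0.07,-0.02],"delta_rot":[0,0,-1],"fingers":60}
    - {"linear":[0.295,-0.09,-0.02],"delta_rot":[0,0,-1.5],"fingers":60}

```text
time: 21.25
tool_pos: [0.5172, 0.3059, 0.2745]
tool_rot: [-0.001, 0.675, 0.738, -0.002]
contact_force: [-0.5, 0.5, 0.8]
gripper_width: 0.764
```

```bash
python3 -c "
from h import *
st();go(.4745,.3732,.22,95)
"
```

```text
t 21.25 pos [0.5172 0.3059 0.2745] xang 95.06 zaxis [-0.005  -0.0021 -1.    ] F [-0.5  0.5  0.8] w 0.764 q [ 0.41 -0.02  1.62  0.    1.55  0.32]
t 21.25 lin [ 0.0709 -0.0363  0.0545] rot [-0.29  0.09  0.06]
```

>>> apply_moves:
  commands:
    - {"linear":[0.03,-0.017,0],"delta_rot":[0,0,0],"fingers":60}
    - {"linear":[0.055,-0.029,0],"delta_rot":[0,0,0],"fingers":60}
    - {"linear":[0.069,-0.036,0.01],"delta_rot":[0,0,0],"fingers":60}
    - {"linear":[0.0705,-0.0365,0.04],"delta_rot":[0,0,0],"fingers":60}
    - {"linear":[0.0705,-0.0365,0.075],"delta_rot":[0,0,0],"fingers":60}
    - {"linear":[0.0705,-0.0365,0.1],"delta_rot":[0,0,0],"fingers":60}
    - {"linear":[0.0705,-0.0365,0.11],"delta_rot":[0,0,0],"fingers":60}
    - {"linear":[0.0705,-0.0365,0.11],"delta_rot":[0,0,0],"fingers":60}

```text
time: 22.05
tool_pos: [0.4753, 0.3706, 0.1644]
tool_rot: [-0.001, 0.676, 0.737, -0.003]
contact_force: [-1.0, 0.1, 0.4]
gripper_width: 0.766
```

```bash
python3 -c "
from h import *
im,c=shot('wrist','s_w');st();go(.4745,.3732,.107,95)
"
```

```text
t 22.1 pos [0.4765 0.3714 0.1669] xang 95.0 zaxis [-0.0021 -0.0014 -1.    ] F [-0.   0.5  0.5] w 0.766 q [ 0.54  0.05  1.72 -0.    1.37  0.45]
t 22.1 lin [ 0.002  -0.0017  0.0599] rot [-0.13  0.07 -0.  ]
```

View pics/s_w.png

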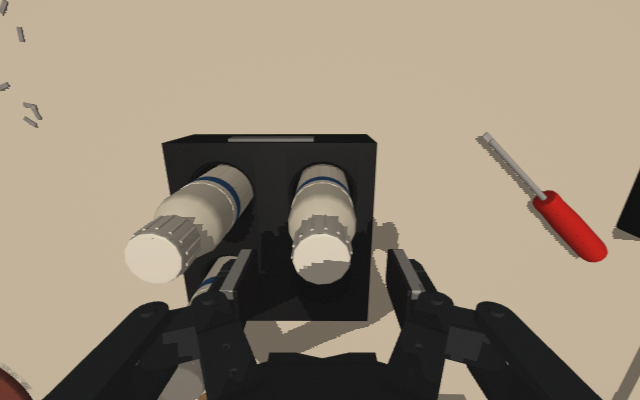

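>>> apply_moves:
  commands:
    - {"linear":[0.001,-0.001,0.012],"delta_rot":[0,0,0],"fingers":60}
    - {"linear":[0.001,-0.001,0.03],"delta_rot":[0,0,0],"fingers":60}
    - {"linear":[0.001,-0.001,0.047],"delta_rot":[0,0,0],"fingers":60}
    - {"linear":[0.001,-0.001,0.058],"delta_rot":[0,0,0],"fingers":60}
    - {"linear":[0.001,-0.001,0.062],"delta_rot":[0,0,0],"fingers":60}
    - {"linear":[0.001,-0.001,0.062],"delta_rot":[0,0,0],"fingers":160}
    - {"linear":[0.001,-0.001,0.062],"delta_rot":[0,0,0],"fingers":255}
    - {"linear":[0.001,-0.001,0.062],"delta_rot":[0,0,0],"fingers":255}

```text
time: 22.9
tool_pos: [0.4762, 0.3732, 0.1071]
tool_rot: [0.0, 0.675, 0.737, 0.001]
contact_force: [0.3, 0.6, -1.8]
gripper_width: 0.494
```

```bash
python3 -c "
from h import *
st();
c,s=np.cos(np.radians(3.45)),np.sin(np.radians(3.45))
for w in (-127.5,-42.5,42.5,127.5): print(w, .6358-s*w/1000, -.1103+c*w/1000)
go(.62,.2,.3,93.45);go(.6333,-.068,.3,93.45)
"
```

```text
t 22.9 pos [0.4762 0.3732 0.1071] xang 95.03 zaxis [ 1.2e-03  7.0e-04 -1.0e+00] F [ 0.3  0.6 -1.8] w 0.494 q [ 0.54  0.11  1.77 -0.    1.26  0.45]
-127.5 0.6434726286323349 -0.23756893088994768
-42.5 0.638357542877445 -0.15272297696331588
42.5 0.6332424571225551 -0.06787702303668411
127.5 0.6281273713676652 0.016968930889947678
t 22.9 lin [-0.1851  0.1283 -0.1929] rot [ 0.07 -0.03  1.58]
t 22.9 lin [-0.4532  0.1181 -0.193 ] rot [ 0.07 -0.03  1.58]
```

>>> apply_moves:
  commands:
    - {"linear":[0,0,-0.015],"delta_rot":[0,0,0],"fingers":255}
    - {"linear":[0,0,-0.04],"delta_rot":[0,0,0],"fingers":255}
    - {"linear":[0,0,-0.075],"delta_rot":[0,0,0],"fingers":255}
    - {"linear":[0,0.003,-0.115],"delta_rot":[0,0,0],"fingers":255}
    - {"linear":[-0.01,0.02,-0.15],"delta_rot":[0,0,0],"fingers":255}
    - {"linear":[-0.035,0.045,-0.175],"delta_rot":[0,0,0.5],"fingers":255}
    - {"linear":[-0.07,0.07,-0.188],"delta_rot":[0,0,1],"fingers":255}
    - {"linear":[-0.11,0.095,-0.192],"delta_rot":[0,0,1.6],"fingers":255}

```text
time: 23.7
tool_pos: [0.5817, 0.2716, 0.3032]
tool_rot: [0.001, 0.685, 0.728, 0.003]
contact_force: [0.2, -0.2, -1.2]
gripper_width: 0.496
```

```bash
python3 -c "
from h import *
st();go(.628,.15,.3,93.45);go(.633,-.068,.3,93.45)
"
```

```text
t 23.7 pos [0.5817 0.2716 0.3032] xang 93.51 zaxis [ 0.0061  0.0023 -1.    ] F [ 0.2 -0.2 -1.2] w 0.496 q [0.32 0.06 1.49 0.   1.59 0.26]
t 23.7 lin [-0.1242  0.0388  0.0032] rot [ 0.36 -0.11  0.06]
t 23.7 lin [-0.3421  0.0304  0.0027] rot [ 0.36 -0.11  0.06]
```

>>> apply_moves:
  commands:
    - {"linear":[-0.045,0.02,0],"delta_rot":[0,0,0],"fingers":255}
    - {"linear":[-0.092,0.036,0],"delta_rot":[0,0,0],"fingers":255}
    - {"linear":[-0.14,0.038,0],"delta_rot":[0,0,0],"fingers":255}
    - {"linear":[-0.188,0.036,0],"delta_rot":[0,0,0],"fingers":255}
    - {"linear":[-0.236,0.034,0],"delta_rot":[0,0,0],"fingers":255}
    - {"linear":[-0.28,0.032,0],"delta_rot":[0,0,0],"fingers":255}
    - {"linear":[-0.315,0.031,0],"delta_rot":[0,0,0],"fingers":255}
    - {"linear":[-0.335,0.0305,0],"delta_rot":[0,0,0],"fingers":255}

```text
time: 24.5
tool_pos: [0.6303, -0.0639, 0.2997]
tool_rot: [0.001, 0.687, 0.727, 0.0]
contact_force: [0.4, 1.0, -2.5]
gripper_width: 0.495
```

```bash
python3 -c "
from h import *
im,c=shot('top','t_t');st();go(.633,-.068,.172,93.45)
"
```

```text
t 24.55 pos [ 0.6304 -0.0659  0.2996] xang 93.17 zaxis [ 0.0012 -0.0031 -1.    ] F [ 0.  -2.1 -1.7] w 0.495 q [-0.22  0.04  1.51 -0.    1.59 -0.28]
t 24.55 lin [-0.0018  0.0024  0.1276] rot [ 0.06  0.18 -0.28]
```

>>> apply_moves:
  commands:
    - {"linear":[-0.003,0.002,0.005],"delta_rot":[0,0,0],"fingers":255}
    - {"linear":[-0.004,0.0025,0.025],"delta_rot":[0,0,0],"fingers":255}
    - {"linear":[-0.004,0.0025,0.05],"delta_rot":[0,0,0],"fingers":255}
    - {"linear":[-0.004,0.0025,0.08],"delta_rot":[0,0,0],"fingers":255}
    - {"linear":[-0.004,0.0025,0.105],"delta_rot":[0,0,0],"fingers":255}
    - {"linear":[-0.004,0.0025,0.12],"delta_rot":[0,0,0],"fingers":255}
    - {"linear":[-0.004,0.0025,0.124],"delta_rot":[0,0,0],"fingers":255}
    - {"linear":[-0.004,0.0025,0.124],"delta_rot":[0,0,0],"fingers":255}

```text
time: 25.35
tool_pos: [0.6334, -0.0642, 0.1744]
tool_rot: [-0.0, 0.685, 0.728, 0.0]
contact_force: [0.4, 0.0, -1.8]
gripper_width: 0.498
```

```bash
python3 -c "
from h import *
im,c=shot('wrist','u_w');st();go(.633,-.068,.109,93.45)
"
```

```text
t 25.4 pos [ 0.634  -0.0645  0.1756] xang 93.46 zaxis [ 1.7e-03 -3.0e-04 -1.0e+00] F [ 0.1 -0.1 -1.2] w 0.495 q [-0.22  0.12  1.64  0.    1.38 -0.28]
t 25.4 lin [-0.0035 -0.0013  0.0666] rot [0.1  0.02 0.01]
```

View pics/u_w.png

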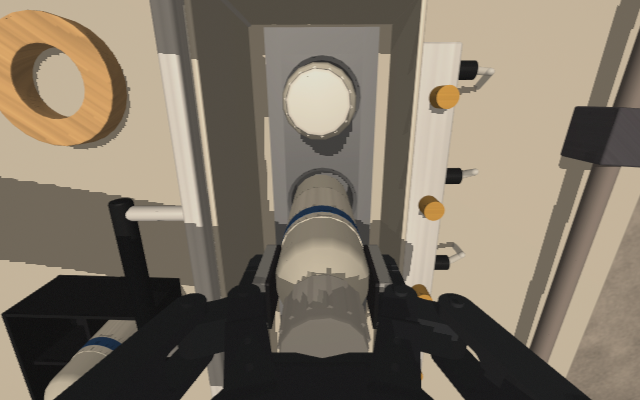

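>>> apply_moves:
  commands:
    - {"linear":[-0.003,-0.001,0],"delta_rot":[0,0,0],"fingers":255}
    - {"linear":[-0.0035,-0.001,0.012],"delta_rot":[0,0,0],"fingers":255}
    - {"linear":[-0.0035,-0.001,0.028],"delta_rot":[0,0,0],"fingers":255}
    - {"linear":[-0.0035,-0.001,0.044],"delta_rot":[0,0,0],"fingers":255}
    - {"linear":[-0.0035,-0.001,0.056],"delta_rot":[0,0,0],"fingers":255}
    - {"linear":[-0.0035,-0.001,0.063],"delta_rot":[0,0,0],"fingers":255}
    - {"linear":[-0.0035,-0.001,0.066],"delta_rot":[0,0,0],"fingers":255}
    - {"linear":[-0.0035,-0.001,0.066],"delta_rot":[0,0,0],"fingers":255}

```text
time: 26.2
tool_pos: [0.6324, -0.0684, 0.1089]
tool_rot: [-0.0, 0.686, 0.728, -0.0]
contact_force: [-2.9, -0.4, 3.5]
gripper_width: 0.496
```

```bash
python3 -c "
from h import *
st()
"
```

```text
t 26.2 pos [ 0.6324 -0.0684  0.1089] xang 93.43 zaxis [-9.e-04 -1.e-04 -1.e+00] F [-2.9 -0.4  3.5] w 0.496 q [-0.22  0.18  1.69 -0.    1.28 -0.28]
```

Down on the floor (force reversed by +5 N). Release and retreat.

>>> apply_moves:
  commands:
    - {"linear":[0,0,0],"delta_rot":[0,0,0],"fingers":100}
    - {"linear":[0,0,0],"delta_rot":[0,0,0],"fingers":60}
    - {"linear":[0,0,-0.005],"delta_rot":[0,0,0],"fingers":60}
    - {"linear":[0,0,-0.025],"delta_rot":[0,0,0],"fingers":60}
    - {"linear":[0,0,-0.065],"delta_rot":[0,0,0],"fingers":60}
    - {"linear":[0,0,-0.11],"delta_rot":[0,0,0],"fingers":60}
    - {"linear":[0.01,0,-0.15],"delta_rot":[0,0,0],"fingers":60}
    - {"linear":[0.045,0,-0.17],"delta_rot":[0,0,0],"fingers":60}

```text
time: 27.0
tool_pos: [0.6316, -0.0253, 0.2842]
tool_rot: [0.004, 0.687, 0.727, 0.002]
contact_force: [0.9, -0.3, 0.3]
gripper_width: 0.767
```

```bash
python3 -c "
from h import *
im,c=shot('wrist','v_w');im,c=shot('top','v_t');cv2.imwrite('pics/v_t2.png',cv2.resize(im[140:270,165:365],None,fx=4,fy=4,interpolation=cv2.INTER_CUBIC));st();go(.61,.16,.28,93.45);go(.56,.22,.28,94)
"
```

```text
t 27.1 pos [ 0.6318 -0.0209  0.2847] xang 93.6 zaxis [ 0.0098 -0.     -1.    ] F [ 0.  -0.6  0.2] w 0.764 q [-0.15  0.04  1.54  0.    1.55 -0.21]
t 27.1 lin [ 0.1819 -0.0104  0.0044] rot [0.56 0.03 0.15]
t 27.1 lin [ 0.2449 -0.0565  0.004 ] rot [ 0.56  0.04 -0.4 ]
```

View pics/v_w.png

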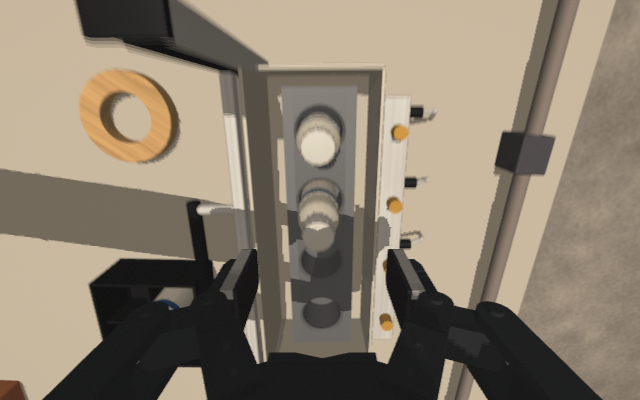

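View pics/v_t2.png

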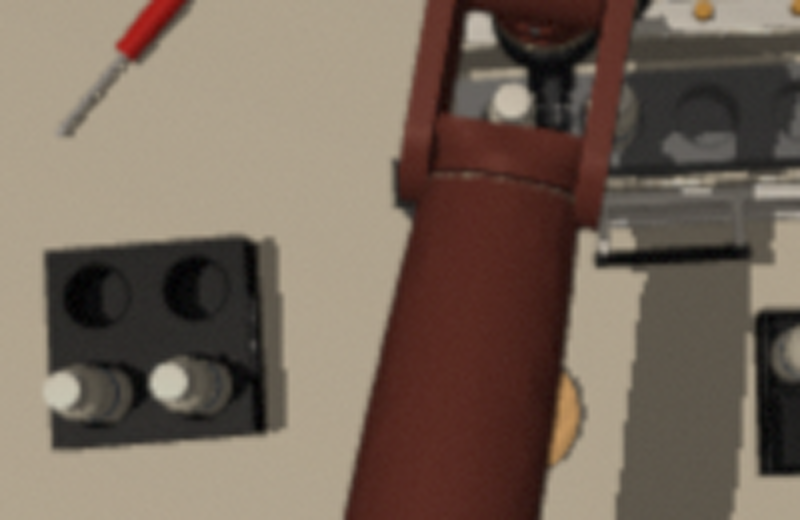

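>>> apply_moves:
  commands:
    - {"linear":[0.04,0,0],"delta_rot":[0,0,0],"fingers":60}
    - {"linear":[0.085,-0.002,0],"delta_rot":[0,0,0],"fingers":60}
    - {"linear":[0.13,-0.006,0],"delta_rot":[0,0,0],"fingers":60}
    - {"linear":[0.17,-0.015,0],"delta_rot":[0,0,0],"fingers":60}
    - {"linear":[0.205,-0.035,0],"delta_rot":[0,0,0],"fingers":60}
    - {"linear":[0.235,-0.065,0],"delta_rot":[0,0,-0.5],"fingers":60}
    - {"linear":[0.26,-0.1,0],"delta_rot":[0,0,-1],"fingers":60}
    - {"linear":[0.28,-0.14,0],"delta_rot":[0,0,-1.4],"fingers":60}

```text
time: 27.9
tool_pos: [0.4719, 0.2485, 0.2772]
tool_rot: [-0.0, 0.676, 0.736, -0.001]
contact_force: [0.5, 1.2, -0.1]
gripper_width: 0.767
```

```bash
python3 -c "
from h import *
st();go(.3986,.2824,.17,95)
"
```

```text
t 27.9 pos [0.4719 0.2485 0.2772] xang 94.87 zaxis [-1.2e-03 -4.0e-04 -1.0e+00] F [ 0.5  1.2 -0.1] w 0.767 q [ 0.35 -0.19  1.77  0.    1.57  0.26]
t 27.9 lin [ 0.04   -0.0701  0.1073] rot [-0.07  0.02 -0.13]
```

>>> apply_moves:
  commands:
    - {"linear":[0.018,-0.032,0],"delta_rot":[0,0,0],"fingers":60}
    - {"linear":[0.034,-0.06,0],"delta_rot":[0,0,0],"fingers":60}
    - {"linear":[0.04,-0.07,0.01],"delta_rot":[0,0,0],"fingers":60}
    - {"linear":[0.04,-0.071,0.04],"delta_rot":[0,0,0],"fingers":60}
    - {"linear":[0.04,-0.071,0.075],"delta_rot":[0,0,0],"fingers":60}
    - {"linear":[0.04,-0.071,0.1],"delta_rot":[0,0,0],"fingers":60}
    - {"linear":[0.04,-0.071,0.108],"delta_rot":[0,0,0],"fingers":60}
    - {"linear":[0.04,-0.071,0.108],"delta_rot":[0,0,0],"fingers":60}

```text
time: 28.7
tool_pos: [0.3986, 0.2808, 0.1683]
tool_rot: [-0.001, 0.677, 0.736, -0.002]
contact_force: [-0.5, -0.1, -0.6]
gripper_width: 0.765
```

```bash
python3 -c "
from h import *
im,c=shot('wrist','w_w');st();go(.3986,.2824,.107,95)
"
```

```text
t 28.75 pos [0.3995 0.2814 0.1701] xang 94.8 zaxis [-5.e-04 -5.e-04 -1.e+00] F [1.3 0.1 0.4] w 0.767 q [ 0.46 -0.24  1.99 -0.    1.39  0.38]
t 28.75 lin [ 0.0011 -0.0008  0.0631] rot [-0.03  0.02 -0.2 ]
```

View pics/w_w.png

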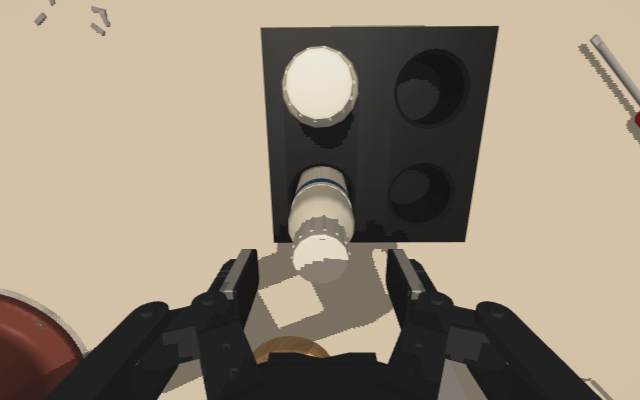

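>>> apply_moves:
  commands:
    - {"linear":[0,-0.001,0.012],"delta_rot":[0,0,0],"fingers":60}
    - {"linear":[0,-0.001,0.03],"delta_rot":[0,0,0],"fingers":60}
    - {"linear":[0,-0.001,0.047],"delta_rot":[0,0,0],"fingers":60}
    - {"linear":[0,-0.001,0.059],"delta_rot":[0,0,0],"fingers":60}
    - {"linear":[0,-0.001,0.063],"delta_rot":[0,0,0],"fingers":60}
    - {"linear":[0,-0.001,0.063],"delta_rot":[0,0,0],"fingers":160}
    - {"linear":[0,-0.001,0.063],"delta_rot":[0,0,0],"fingers":255}
    - {"linear":[0,-0.001,0.063],"delta_rot":[0,0,0],"fingers":255}

```text
time: 29.55
tool_pos: [0.3988, 0.2819, 0.1083]
tool_rot: [0.0, 0.677, 0.736, 0.001]
contact_force: [-0.0, 0.8, 1.1]
gripper_width: 0.5
```

```bash
python3 -c "
from h import *
st();go(.62,.2,.3,93.45)
"
```

```text
t 29.55 pos [0.3988 0.2819 0.1083] xang 94.83 zaxis [ 1.6e-03  8.0e-04 -1.0e+00] F [-0.   0.8  1.1] w 0.5 q [ 0.46 -0.17  2.04  0.    1.27  0.38]
t 29.55 lin [-0.1001  0.2139 -0.1915] rot [ 0.1  -0.04  1.38]
```

>>> apply_moves:
  commands:
    - {"linear":[0,0,-0.015],"delta_rot":[0,0,0],"fingers":255}
    - {"linear":[0,0,-0.04],"delta_rot":[0,0,0],"fingers":255}
    - {"linear":[0,0,-0.075],"delta_rot":[0,0,0],"fingers":255}
    - {"linear":[0,0.003,-0.115],"delta_rot":[0,0,0],"fingers":255}
    - {"linear":[-0.003,0.025,-0.15],"delta_rot":[0,0,0],"fingers":255}
    - {"linear":[-0.01,0.06,-0.175],"delta_rot":[0,0,0.5],"fingers":255}
    - {"linear":[-0.02,0.1,-0.188],"delta_rot":[0,0,1],"fingers":255}
    - {"linear":[-0.035,0.14,-0.192],"delta_rot":[0,0,1.4],"fingers":255}

```text
time: 30.35
tool_pos: [0.5426, 0.2589, 0.3036]
tool_rot: [0.001, 0.685, 0.728, 0.003]
contact_force: [0.2, 1.1, -3.5]
gripper_width: 0.497
```

```bash
python3 -c "
from h import *
st();go(.625,.15,.3,93.45);go(.6383,-.1527,.3,93.45)
"
```

```text
t 30.35 pos [0.5426 0.2589 0.3036] xang 93.48 zaxis [ 0.0052  0.0021 -1.    ] F [ 0.2  1.1 -3.5] w 0.497 q [ 0.32 -0.04  1.59  0.    1.59  0.26]
t 30.35 lin [-0.1137  0.0756  0.0038] rot [ 0.31 -0.1   0.03]
t 30.35 lin [-0.4167  0.0705  0.0032] rot [ 0.31 -0.1   0.03]
```

>>> apply_moves:
  commands:
    - {"linear":[-0.03,0.035,0],"delta_rot":[0,0,0],"fingers":255}
    - {"linear":[-0.065,0.062,0],"delta_rot":[0,0,0],"fingers":255}
    - {"linear":[-0.11,0.075,0],"delta_rot":[0,0,0],"fingers":255}
    - {"linear":[-0.158,0.075,0],"delta_rot":[0,0,0],"fingers":255}
    - {"linear":[-0.206,0.074,0],"delta_rot":[0,0,0],"fingers":255}
    - {"linear":[-0.254,0.073,0],"delta_rot":[0,0,0],"fingers":255}
    - {"linear":[-0.3,0.072,0],"delta_rot":[0,0,0],"fingers":255}
    - {"linear":[-0.345,0.071,0],"delta_rot":[0,0,0],"fingers":255}

```text
time: 31.15
tool_pos: [0.6317, -0.0836, 0.3003]
tool_rot: [0.0, 0.686, 0.728, 0.0]
contact_force: [1.0, 0.5, -2.7]
gripper_width: 0.491
```

```bash
python3 -c "
from h import *
st();go(.6383,-.1527,.18,93.45)
"
```

```text
t 31.15 pos [ 0.6317 -0.0836  0.3003] xang 93.42 zaxis [ 4.e-04 -1.e-04 -1.e+00] F [ 1.   0.5 -2.7] w 0.491 q [-0.25  0.05  1.5   0.    1.59 -0.31]
t 31.15 lin [-0.0694  0.0024  0.1203] rot [ 0.03  0.01 -0.03]
```

>>> apply_moves:
  commands:
    - {"linear":[-0.035,0.0025,0],"delta_rot":[0,0,0],"fingers":255}
    - {"linear":[-0.06,0.003,0],"delta_rot":[0,0,0],"fingers":255}
    - {"linear":[-0.071,0.003,0.01],"delta_rot":[0,0,0],"fingers":255}
    - {"linear":[-0.072,0.003,0.04],"delta_rot":[0,0,0],"fingers":255}
    - {"linear":[-0.072,0.003,0.075],"delta_rot":[0,0,0],"fingers":255}
    - {"linear":[-0.072,0.003,0.105],"delta_rot":[0,0,0],"fingers":255}
    - {"linear":[-0.072,0.003,0.118],"delta_rot":[0,0,0],"fingers":255}
    - {"linear":[-0.072,0.003,0.118],"delta_rot":[0,0,0],"fingers":255}

```text
time: 31.95
tool_pos: [0.6378, -0.152, 0.1782]
tool_rot: [-0.003, 0.685, 0.728, -0.001]
contact_force: [0.1, -0.8, -2.5]
gripper_width: 0.493
```

```bash
python3 -c "
from h import *
im,c=shot('wrist','x_w');st();go(.6383,-.1527,.110,93.45)
"
```

```text
t 32.0 pos [ 0.6391 -0.1526  0.1808] xang 93.47 zaxis [-1.5e-03  7.0e-04 -1.0e+00] F [ 0.6 -1.5 -2.9] w 0.49 q [-0.35  0.16  1.58  0.    1.4  -0.41]
t 32.0 lin [-0.0002 -0.0007  0.0708] rot [-0.08 -0.05  0.02]
```

View pics/x_w.png

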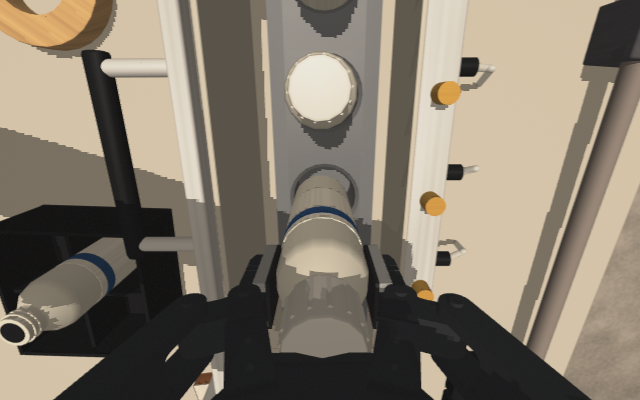

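>>> apply_moves:
  commands:
    - {"linear":[0,-0.001,0],"delta_rot":[0,0,0],"fingers":255}
    - {"linear":[0,-0.0015,0.015],"delta_rot":[0,0,0],"fingers":255}
    - {"linear":[0,-0.0015,0.032],"delta_rot":[0,0,0],"fingers":255}
    - {"linear":[0,-0.0015,0.048],"delta_rot":[0,0,0],"fingers":255}
    - {"linear":[0,-0.0015,0.06],"delta_rot":[0,0,0],"fingers":255}
    - {"linear":[0,-0.0015,0.068],"delta_rot":[0,0,0],"fingers":255}
    - {"linear":[0,-0.0015,0.072],"delta_rot":[0,0,0],"fingers":255}
    - {"linear":[0,-0.0015,0.072],"delta_rot":[0,0,0],"fingers":255}

```text
time: 32.8
tool_pos: [0.638, -0.1538, 0.1104]
tool_rot: [0.0, 0.686, 0.728, -0.0]
contact_force: [-3.3, -0.3, 3.3]
gripper_width: 0.494
```

```bash
python3 -c "
from h import *
st()
"
```

```text
t 32.8 pos [ 0.638  -0.1538  0.1104] xang 93.43 zaxis [-4.e-04 -5.e-04 -1.e+00] F [-3.3 -0.3  3.3] w 0.494 q [-0.35  0.22  1.63 -0.    1.28 -0.41]
```

>>> apply_moves:
  commands:
    - {"linear":[0,0,0],"delta_rot":[0,0,0],"fingers":100}
    - {"linear":[0,0,0],"delta_rot":[0,0,0],"fingers":60}
    - {"linear":[0,0,-0.005],"delta_rot":[0,0,0],"fingers":60}
    - {"linear":[0,0,-0.025],"delta_rot":[0,0,0],"fingers":60}
    - {"linear":[0,0,-0.065],"delta_rot":[0,0,0],"fingers":60}
    - {"linear":[0,0,-0.11],"delta_rot":[0,0,0],"fingers":60}
    - {"linear":[0.01,0,-0.15],"delta_rot":[0,0,0],"fingers":60}
    - {"linear":[0.05,0,-0.17],"delta_rot":[0,0,0],"fingers":60}

```text
time: 33.6
tool_pos: [0.6367, -0.1061, 0.2853]
tool_rot: [0.004, 0.687, 0.726, 0.002]
contact_force: [0.8, 1.2, -0.1]
gripper_width: 0.761
```

```bash
python3 -c "
from h import *
im,c=shot('wrist','y_w');im,c=shot('top','y_t');cv2.imwrite('pics/y_t2.png',cv2.resize(im[140:270,165:365],None,fx=4,fy=4,interpolation=cv2.INTER_CUBIC));st();go(.61,.16,.28,93.45)
"
```

```text
t 33.7 pos [ 0.637  -0.1009  0.286 ] xang 93.63 zaxis [ 0.01   -0.001  -0.9999] F [-0.1 -1.6 -0.2] w 0.766 q [-0.27  0.07  1.51  0.    1.56 -0.34]
t 33.7 lin [ 0.2621 -0.0105  0.0054] rot [0.57 0.09 0.18]
```

View pics/y_w.png

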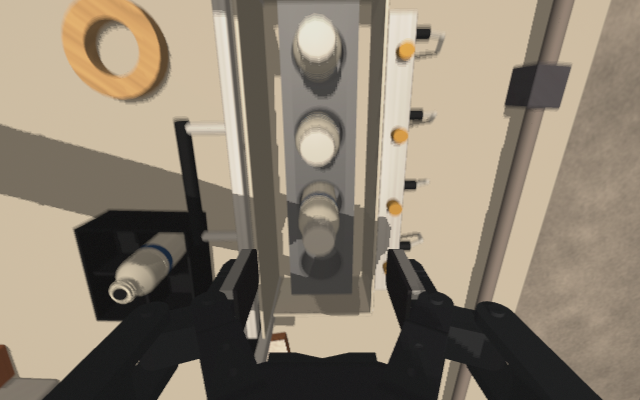

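View pics/y_t2.png

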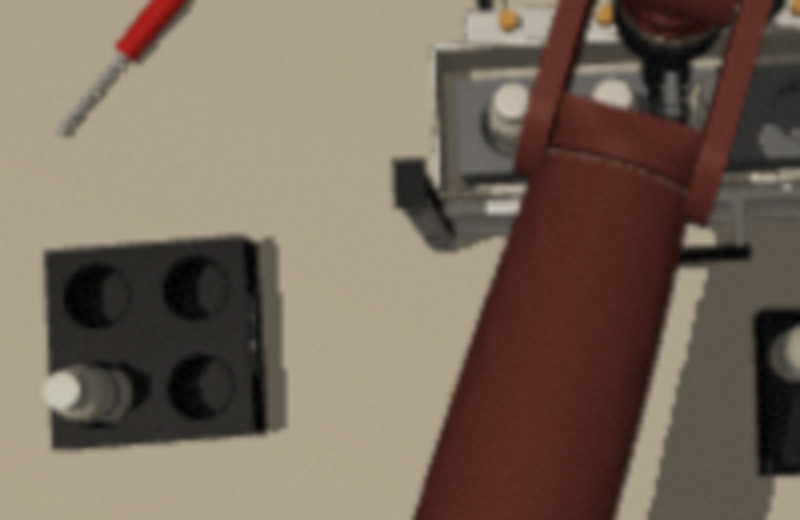

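>>> apply_moves:
  commands:
    - {"linear":[0.045,0,0],"delta_rot":[0,0,0],"fingers":60}
    - {"linear":[0.093,0,0],"delta_rot":[0,0,0],"fingers":60}
    - {"linear":[0.141,-0.003,0],"delta_rot":[0,0,0],"fingers":60}
    - {"linear":[0.189,-0.005,0],"delta_rot":[0,0,0],"fingers":60}
    - {"linear":[0.235,-0.01,0],"delta_rot":[0,0,0],"fingers":60}
    - {"linear":[0.278,-0.025,0],"delta_rot":[0,0,-0.5],"fingers":60}
    - {"linear":[0.312,-0.055,0],"delta_rot":[0,0,-1],"fingers":60}
    - {"linear":[0.342,-0.09,0],"delta_rot":[0,0,-1.4],"fingers":60}

```text
time: 34.5
tool_pos: [0.5237, 0.2338, 0.2782]
tool_rot: [-0.0, 0.676, 0.737, -0.0]
contact_force: [-0.7, 1.3, 0.5]
gripper_width: 0.765
```

```bash
python3 -c "
from h import *
st();go(.3903,.366,.17,95)
"
```

```text
t 34.5 pos [0.5237 0.2338 0.2782] xang 94.87 zaxis [-1.1e-03 -3.0e-04 -1.0e+00] F [-0.7  1.3  0.5] w 0.765 q [ 0.29 -0.09  1.68 -0.    1.56  0.21]
t 34.5 lin [ 0.1431 -0.1215  0.1083] rot [-0.06  0.01 -0.13]
```

>>> apply_moves:
  commands:
    - {"linear":[0.036,-0.03,0],"delta_rot":[0,0,0],"fingers":60}
    - {"linear":[0.073,-0.062,0],"delta_rot":[0,0,0],"fingers":60}
    - {"linear":[0.108,-0.092,0],"delta_rot":[0,0,0],"fingers":60}
    - {"linear":[0.132,-0.112,0],"delta_rot":[0,0,0],"fingers":60}
    - {"linear":[0.142,-0.1205,0.01],"delta_rot":[0,0,0],"fingers":60}
    - {"linear":[0.143,-0.1215,0.04],"delta_rot":[0,0,0],"fingers":60}
    - {"linear":[0.143,-0.1215,0.07],"delta_rot":[0,0,0],"fingers":60}
    - {"linear":[0.143,-0.1215,0.09],"delta_rot":[0,0,0],"fingers":60}

```text
time: 35.3
tool_pos: [0.3909, 0.3634, 0.1856]
tool_rot: [-0.0, 0.677, 0.736, -0.002]
contact_force: [-0.5, -0.0, -0.5]
gripper_width: 0.767
```

```bash
python3 -c "
from h import *
im,c=shot('wrist','z_w');st();im,c=shot('top','z_t');st();go(.3903,.366,.107,95)
"
```

```text
t 35.35 pos [0.3895 0.3623 0.1821] xang 94.79 zaxis [-0.0074 -0.006  -1.    ] F [-1.2 -0.9 -1.6] w 0.767 q [ 0.61 -0.13  1.87 -0.    1.41  0.53]
t 35.4 pos [0.3898 0.3625 0.1841] xang 94.79 zaxis [-0.0068 -0.0054 -1.    ] F [ 0.7 -0.5 -0.4] w 0.768 q [ 0.61 -0.13  1.87 -0.    1.41  0.53]
t 35.4 lin [0.0038 0.0013 0.0771] rot [-0.42  0.28 -0.21]
```

View pics/z_w.png

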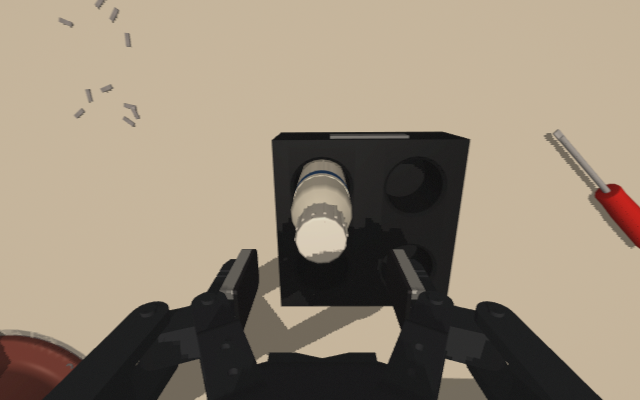

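>>> apply_moves:
  commands:
    - {"linear":[0.001,-0.0005,0.015],"delta_rot":[0,0,0],"fingers":60}
    - {"linear":[0.0015,-0.0005,0.04],"delta_rot":[0,0,0],"fingers":60}
    - {"linear":[0.0015,-0.0005,0.062],"delta_rot":[0,0,0],"fingers":60}
    - {"linear":[0.0015,-0.0005,0.075],"delta_rot":[0,0,0],"fingers":60}
    - {"linear":[0.0015,-0.0005,0.08],"delta_rot":[0,0,0],"fingers":60}
    - {"linear":[0.0015,-0.0005,0.08],"delta_rot":[0,0,0],"fingers":160}
    - {"linear":[0.0015,-0.0005,0.08],"delta_rot":[0,0,0],"fingers":255}
    - {"linear":[0.0015,-0.0005,0.08],"delta_rot":[0,0,0],"fingers":255}

```text
time: 36.2
tool_pos: [0.3916, 0.3667, 0.1106]
tool_rot: [0.0, 0.677, 0.736, 0.001]
contact_force: [-0.6, 0.1, 0.6]
gripper_width: 0.494
```

```bash
python3 -c "
from h import *
st();go(.62,.2,.3,93.45)
"
```

```text
t 36.2 pos [0.3916 0.3667 0.1106] xang 94.83 zaxis [ 0.0019  0.0013 -1.    ] F [-0.6  0.1  0.6] w 0.494 q [ 0.61 -0.05  1.93 -0.    1.26  0.53]
t 36.2 lin [-0.1851  0.2139 -0.1892] rot [ 0.11 -0.07  1.38]
```

>>> apply_moves:
  commands:
    - {"linear":[0,0,-0.015],"delta_rot":[0,0,0],"fingers":255}
    - {"linear":[0,0,-0.04],"delta_rot":[0,0,0],"fingers":255}
    - {"linear":[0,0,-0.075],"delta_rot":[0,0,0],"fingers":255}
    - {"linear":[-0.003,0.005,-0.115],"delta_rot":[0,0,0],"fingers":255}
    - {"linear":[-0.02,0.025,-0.15],"delta_rot":[0,0,0],"fingers":255}
    - {"linear":[-0.045,0.055,-0.175],"delta_rot":[0,0,0.5],"fingers":255}
    - {"linear":[-0.075,0.088,-0.188],"delta_rot":[0,0,1],"fingers":255}
    - {"linear":[-0.107,0.122,-0.19],"delta_rot":[0,0,1.4],"fingers":255}

```text
time: 37.0
tool_pos: [0.5234, 0.2695, 0.3041]
tool_rot: [0.001, 0.685, 0.728, 0.003]
contact_force: [1.4, 0.2, -3.0]
gripper_width: 0.492
```

```bash
python3 -c "
from h import *
st();go(.625,.15,.3,93.45);go(.6434,-.2377,.3,93.45)
"
```

```text
t 37.0 pos [0.5234 0.2695 0.3041] xang 93.48 zaxis [ 0.0063  0.0025 -1.    ] F [ 1.4  0.2 -3. ] w 0.492 q [ 0.35 -0.07  1.62  0.    1.59  0.29]
t 37.0 lin [-0.1255  0.0942  0.0045] rot [ 0.37 -0.12  0.03]
t 37.0 lin [-0.5136  0.089   0.0036] rot [ 0.37 -0.12  0.03]
```

>>> apply_moves:
  commands:
    - {"linear":[-0.034,0.035,0],"delta_rot":[0,0,0],"fingers":255}
    - {"linear":[-0.068,0.068,0],"delta_rot":[0,0,0],"fingers":255}
    - {"linear":[-0.11,0.09,0],"delta_rot":[0,0,0],"fingers":255}
    - {"linear":[-0.158,0.093,0],"delta_rot":[0,0,0],"fingers":255}
    - {"linear":[-0.206,0.0925,0],"delta_rot":[0,0,0],"fingers":255}
    - {"linear":[-0.254,0.092,0],"delta_rot":[0,0,0],"fingers":255}
    - {"linear":[-0.302,0.0915,0],"delta_rot":[0,0,0],"fingers":255}
    - {"linear":[-0.35,0.091,0],"delta_rot":[0,0,0],"fingers":255}

```text
time: 37.8
tool_pos: [0.6329, -0.0759, 0.3004]
tool_rot: [0.0, 0.686, 0.728, 0.0]
contact_force: [1.3, 1.4, -3.2]
gripper_width: 0.49
```

```bash
python3 -c "
from h import *
st();go(.6434,-.2377,.185,93.45)
"
```

```text
t 37.8 pos [ 0.6329 -0.0759  0.3004] xang 93.43 zaxis [ 8.e-04 -1.e-04 -1.e+00] F [ 1.3  1.4 -3.2] w 0.49 q [-0.24  0.05  1.5   0.    1.59 -0.3 ]
t 37.8 lin [-0.1621  0.0007  0.1154] rot [ 0.05  0.01 -0.02]
```

>>> apply_moves:
  commands:
    - {"linear":[-0.045,0.001,0],"delta_rot":[0,0,0],"fingers":255}
    - {"linear":[-0.09,0.001,0],"delta_rot":[0,0,0],"fingers":255}
    - {"linear":[-0.13,0.001,0],"delta_rot":[0,0,0],"fingers":255}
    - {"linear":[-0.155,0.001,0],"delta_rot":[0,0,0],"fingers":255}
    - {"linear":[-0.163,0.001,0.015],"delta_rot":[0,0,0],"fingers":255}
    - {"linear":[-0.164,0.001,0.05],"delta_rot":[0,0,0],"fingers":255}
    - {"linear":[-0.164,0.001,0.085],"delta_rot":[0,0,0],"fingers":255}
    - {"linear":[-0.164,0.001,0.108],"delta_rot":[0,0,0],"fingers":255}

```text
time: 38.6
tool_pos: [0.6425, -0.236, 0.1874]
tool_rot: [-0.003, 0.685, 0.728, -0.0]
contact_force: [0.3, 0.3, -3.3]
gripper_width: 0.491
```

```bash
python3 -c "
from h import *
im,c=shot('top','aa_t');st();im,c=shot('wrist','aa_w');st();go(.6434,-.2377,.112,93.45)
"
```

```text
t 38.65 pos [ 0.6407 -0.235   0.1827] xang 93.47 zaxis [-0.0103  0.0056 -0.9999] F [-1.8  0.9 -6.8] w 0.49 q [-0.46  0.22  1.51  0.    1.42 -0.52]
t 38.7 pos [ 0.641  -0.2352  0.185 ] xang 93.48 zaxis [-0.0097  0.0052 -0.9999] F [-0.7  0.5 -3. ] w 0.492 q [-0.46  0.22  1.5   0.    1.43 -0.52]
t 38.7 lin [-0.0031  0.0029  0.0729] rot [-0.53 -0.33  0.03]
```

View pics/aa_w.png

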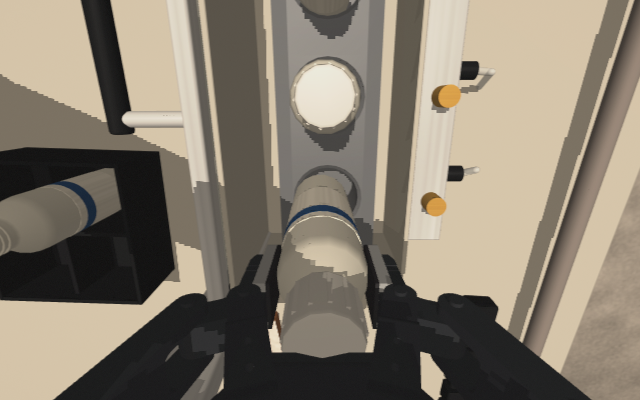

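>>> apply_moves:
  commands:
    - {"linear":[0,0,0.003],"delta_rot":[0,0,0],"fingers":255}
    - {"linear":[0,0,0.006],"delta_rot":[0,0,0],"fingers":255}
    - {"linear":[0,0,0.007],"delta_rot":[0,0,0],"fingers":255}
    - {"linear":[0,0,0.007],"delta_rot":[0,0,0],"fingers":255}
    - {"linear":[0,0,0.007],"delta_rot":[0,0,0],"fingers":255}
    - {"linear":[0,0,0.007],"delta_rot":[0,0,0],"fingers":255}
    - {"linear":[0,0,0.007],"delta_rot":[0,0,0],"fingers":255}
    - {"linear":[0,0,0.007],"delta_rot":[0,0,0],"fingers":255}

```text
time: 39.5
tool_pos: [0.6441, -0.2378, 0.1844]
tool_rot: [0.0, 0.686, 0.728, 0.0]
contact_force: [-0.3, -0.2, -2.3]
gripper_width: 0.491
```

```bash
python3 -c "
from h import *
st();go(.6434,-.2377,.111,93.45)
"
```

```text
t 39.5 pos [ 0.6441 -0.2378  0.1844] xang 93.42 zaxis [ 1.e-04 -0.e+00 -1.e+00] F [-0.3 -0.2 -2.3] w 0.491 q [-0.46  0.22  1.5   0.    1.41 -0.52]
t 39.5 lin [ 0.0001 -0.0007  0.0734] rot [ 0.01  0.   -0.03]
```

>>> apply_moves:
  commands:
    - {"linear":[0,-0.0005,0.015],"delta_rot":[0,0,0],"fingers":255}
    - {"linear":[0,-0.0005,0.032],"delta_rot":[0,0,0],"fingers":255}
    - {"linear":[0,-0.0005,0.047],"delta_rot":[0,0,0],"fingers":255}
    - {"linear":[0,-0.0005,0.059],"delta_rot":[0,0,0],"fingers":255}
    - {"linear":[0,-0.0005,0.067],"delta_rot":[0,0,0],"fingers":255}
    - {"linear":[0,-0.0005,0.071],"delta_rot":[0,0,0],"fingers":255}
    - {"linear":[0,-0.0005,0.073],"delta_rot":[0,0,0],"fingers":255}
    - {"linear":[0,-0.0005,0.073],"delta_rot":[0,0,0],"fingers":255}

```text
time: 40.3
tool_pos: [0.6441, -0.2381, 0.1126]
tool_rot: [0.001, 0.686, 0.728, 0.0]
contact_force: [-1.9, 0.2, 1.2]
gripper_width: 0.491
```

```bash
python3 -c "
from h import *
st()
"
```

```text
t 40.3 pos [ 0.6441 -0.2381  0.1126] xang 93.43 zaxis [ 1.4e-03 -9.0e-04 -1.0e+00] F [-1.9  0.2  1.2] w 0.491 q [-0.46  0.29  1.56 -0.    1.3  -0.52]
```

>>> apply_moves:
  commands:
    - {"linear":[0,0,0.001],"delta_rot":[0,0,0],"fingers":255}
    - {"linear":[0,0,0.001],"delta_rot":[0,0,0],"fingers":100}
    - {"linear":[0,0,0.001],"delta_rot":[0,0,0],"fingers":60}
    - {"linear":[0,0,-0.02],"delta_rot":[0,0,0],"fingers":60}
    - {"linear":[0,0,-0.06],"delta_rot":[0,0,0],"fingers":60}
    - {"linear":[0,0,-0.11],"delta_rot":[0,0,0],"fingers":60}
    - {"linear":[0,0,-0.14],"delta_rot":[0,0,0],"fingers":60}
    - {"linear":[0,0,-0.15],"delta_rot":[0,0,0],"fingers":60}

```text
time: 41.1
tool_pos: [0.6457, -0.2386, 0.2675]
tool_rot: [0.005, 0.686, 0.728, 0.002]
contact_force: [0.2, -0.4, 0.8]
gripper_width: 0.766
```

```bash
python3 -c "
from h import *
st();go(.5064,-.1155,.26,93.45)
"
```

```text
t 41.1 pos [ 0.6457 -0.2386  0.2675] xang 93.44 zaxis [ 0.0089 -0.0041 -1.    ] F [ 0.2 -0.4  0.8] w 0.766 q [-0.46  0.18  1.42  0.    1.54 -0.52]
t 41.1 lin [ 0.1313 -0.1317  0.0058] rot [ 0.49  0.27 -0.01]
```

>>> apply_moves:
  commands:
    - {"linear":[0.03,-0.03,0],"delta_rot":[0,0,0],"fingers":60}
    - {"linear":[0.062,-0.062,0],"delta_rot":[0,0,0],"fingers":60}
    - {"linear":[0.094,-0.094,0],"delta_rot":[0,0,0],"fingers":100}
    - {"linear":[0.118,-0.118,0],"delta_rot":[0,0,0],"fingers":165}
    - {"linear":[0.128,-0.128,0],"delta_rot":[0,0,0],"fingers":165}
    - {"linear":[0.131,-0.131,0],"delta_rot":[0,0,0],"fingers":165}
    - {"linear":[0.131,-0.131,0],"delta_rot":[0,0,0],"fingers":165}
    - {"linear":[0.131,-0.131,0],"delta_rot":[0,0,0],"fingers":165}

```text
time: 41.9
tool_pos: [0.5054, -0.1153, 0.2608]
tool_rot: [-0.0, 0.686, 0.728, -0.0]
contact_force: [0.0, 0.2, 0.5]
gripper_width: 0.352
```

```bash
python3 -c "
from h import *
st();im,c=shot('wrist','bb_w');im,c=shot('side','bb_s');cv2.imwrite('pics/bb_s2.png',cv2.resize(im[100:290,220:400],None,fx=3,fy=3,interpolation=cv2.INTER_CUBIC))
im,c=shot('top','bb_t');cv2.imwrite('pics/bb_t2.png',cv2.resize(im[125:275,255:415],None,fx=4,fy=4,interpolation=cv2.INTER_CUBIC));go(.5062,-.1145,.107,93.45)
"
```

```text
t 41.9 pos [ 0.5054 -0.1153  0.2608] xang 93.41 zaxis [-3.e-04  0.e+00 -1.e+00] F [0.  0.2 0.5] w 0.352 q [-0.37 -0.22  1.82 -0.    1.54 -0.43]
t 42.05 lin [0.0008 0.0009 0.154 ] rot [-0.03 -0.01 -0.06]
```

View pics/bb_w.png

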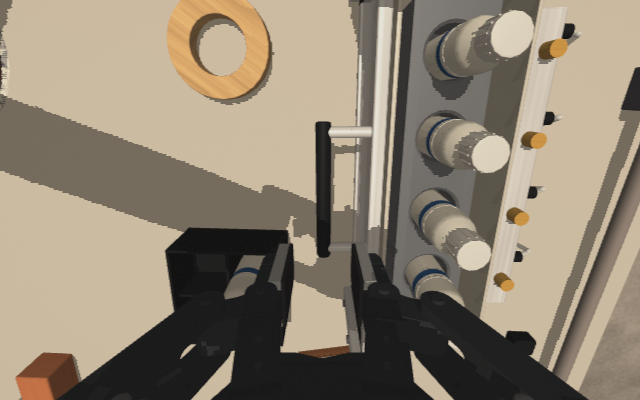

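View pics/bb_s2.png

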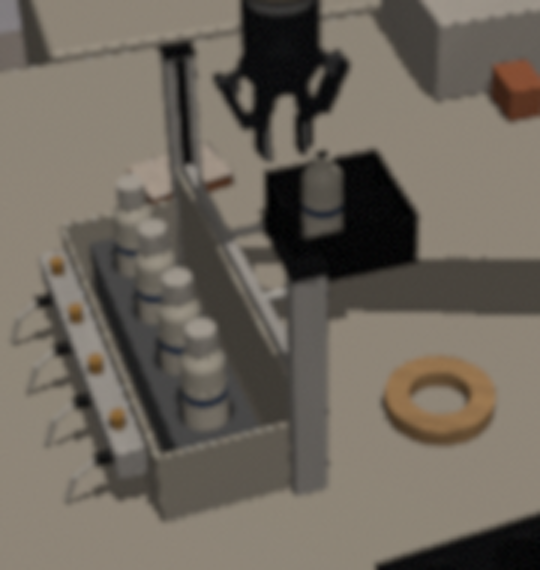

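View pics/bb_t2.png

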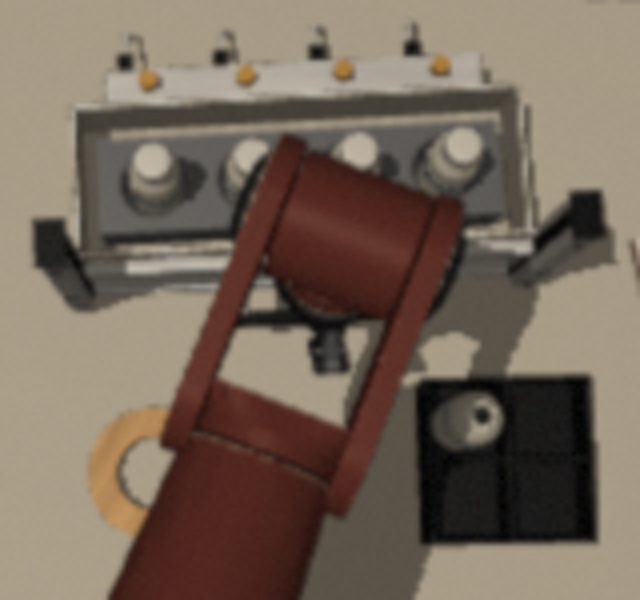

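Run:
```python
from h import *
z=lambda X,Y,h: plane("top",255+(X+.5)/4-.5,125+(Y+.5)/4-.5,h)
pr=lambda l,p: print(l,np.round(p*1000,1))
C=[z(*c,.07) for c in [(418,380),(590,378),(424,541),(597,541)]]
for q in C: pr("crate",q)
pr("mid",np.mean(C,0)); pr("mouth",z(482,415,.154)); pr("mouth if z .15",z(482,415,.15))
for c in [(152,160),(247,153),(358,148),(463,147)]: pr("cap",z(*c,.174))
c=np.cos(np.radians(3.45));s=np.sin(np.radians(3.45))
for w in(127.5,42.5,-42.5,-127.5):
    x,y=.6358-s*w/1000,-.1103+c*w/1000; u,v=proj("top",[x,y,.174]); print("exp zoom",round((u-255)*4),round((v-125)*4))
im=cv2.imread("pics/bb_w.png"); cv2.imwrite("pics/bb_w2.png",im[0:310,380:560])
c=cam("wrist",np.array([.5054,-.1153,.2608]),state()["tool_rot"])
for p in [(511,34),(491,154),(472,253)]: pr("wcap",plane("wrist",*p,.174,c))
```

```text
crate [ 459.8 -212.    70. ]
crate [ 462.9 -360.5   70. ]
crate [ 322.8 -216.2   70. ]
crate [ 323.9 -363.8   70. ]
mid [ 392.3 -288.1   70. ]
mouth [ 425.3 -253.4  154. ]
mouth if z .15 [ 425.6 -254.1  150. ]
cap [628.1  15.1 174. ]
cap [634.7 -61.7 174. ]
cap [ 639.8 -151.8  174. ]
cap [ 641.6 -237.2  174. ]
exp zoom 148 158
exp zoom 253 153
exp zoom 358 148
exp zoom 462 143
wcap [626.1  13.4 174. ]
wcap [631.6 -68.1 174. ]
wcap [ 635.2 -152.4  174. ]
```

>>> apply_moves:
  commands:
    - {"linear":[0.001,0.001,0.03],"delta_rot":[0,0,0],"fingers":165}
    - {"linear":[0.001,0.001,0.07],"delta_rot":[0,0,0],"fingers":165}
    - {"linear":[0.001,0.001,0.11],"delta_rot":[0,0,0],"fingers":165}
    - {"linear":[0.001,0.001,0.14],"delta_rot":[0,0,0],"fingers":165}
    - {"linear":[0.001,0.001,0.15],"delta_rot":[0,0,0],"fingers":165}
    - {"linear":[0.001,0.001,0.152],"delta_rot":[0,0,0],"fingers":255}
    - {"linear":[0.001,0.001,0.152],"delta_rot":[0,0,0],"fingers":255}
    - {"linear":[0.001,0.001,0.152],"delta_rot":[0,0,0],"fingers":255}

```text
time: 42.85
tool_pos: [0.5062, -0.1138, 0.1093]
tool_rot: [0.0, 0.686, 0.728, 0.0]
contact_force: [2.4, -0.5, -11.0]
gripper_width: 0.141
```

```bash
python3 -c "
from h import *
st()"
```

```text
t 42.85 pos [ 0.5062 -0.1138  0.1093] xang 93.43 zaxis [ 8.e-04 -2.e-04 -1.e+00] F [  2.4  -0.5 -11. ] w 0.141 q [-0.36 -0.09  1.97  0.    1.27 -0.42]
```

>>> apply_moves:
  commands:
    - {"linear":[0,0,-0.008],"delta_rot":[0,0,0],"fingers":255}
    - {"linear":[0,0,-0.02],"delta_rot":[0,0,0],"fingers":255}
    - {"linear":[0,0,-0.034],"delta_rot":[0,0,0],"fingers":255}
    - {"linear":[0,0,-0.048],"delta_rot":[0,0,0],"fingers":255}
    - {"linear":[0,0,-0.062],"delta_rot":[0,0,0],"fingers":255}
    - {"linear":[0,0,-0.076],"delta_rot":[0,0,0],"fingers":255}
    - {"linear":[0,0,-0.09],"delta_rot":[0,0,0],"fingers":255}
    - {"linear":[0,0,-0.1],"delta_rot":[0,0,0],"fingers":255}

```text
time: 43.65
tool_pos: [0.5062, -0.1138, 0.2105]
tool_rot: [0.001, 0.686, 0.728, 0.0]
contact_force: [6.1, -1.6, -11.8]
gripper_width: 0.143
```

>>> apply_moves:
  commands:
    - {"linear":[0,0,-0.006],"delta_rot":[0,0,0],"fingers":255}
    - {"linear":[0,0,-0.011],"delta_rot":[0,0,0],"fingers":255}
    - {"linear":[0,0,-0.015],"delta_rot":[0,0,0],"fingers":255}
    - {"linear":[0,0,-0.018],"delta_rot":[0,0,0],"fingers":255}
    - {"linear":[0,0,-0.02],"delta_rot":[0,0,0],"fingers":255}
    - {"linear":[0,0,-0.021],"delta_rot":[0,0,0],"fingers":255}
    - {"linear":[0,0,-0.021],"delta_rot":[0,0,0],"fingers":255}
    - {"linear":[0,0,-0.021],"delta_rot":[0,0,0],"fingers":255}

```text
time: 44.45
tool_pos: [0.5061, -0.1138, 0.2303]
tool_rot: [0.0, 0.686, 0.728, 0.0]
contact_force: [4.9, -1.0, -9.9]
gripper_width: 0.144
```

```bash
python3 -c "
from h import *
st();im,c=shot('side','cc_s');cv2.imwrite('pics/cc_s2.png',cv2.resize(im[100:290,220:400],None,fx=3,fy=3,interpolation=cv2.INTER_CUBIC))"
```

```text
t 44.45 pos [ 0.5061 -0.1138  0.2303] xang 93.43 zaxis [ 7.e-04 -1.e-04 -1.e+00] F [ 4.9 -1.  -9.9] w 0.144 q [-0.36 -0.2   1.86  0.    1.49 -0.42]
```

View pics/cc_s2.png

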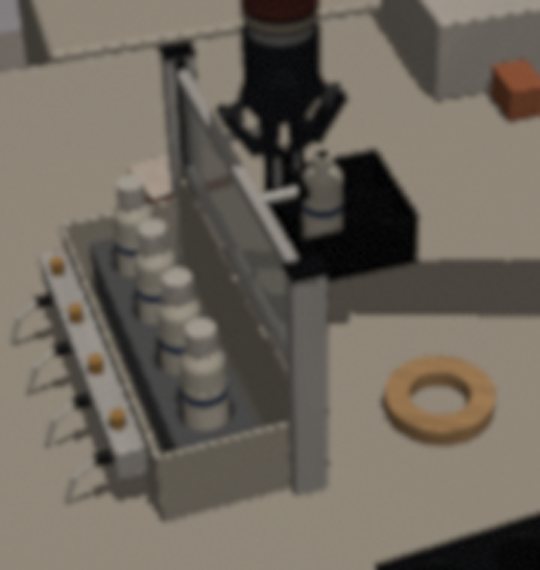

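>>> apply_moves:
  commands:
    - {"linear":[0,0,-0.001],"delta_rot":[0,0,0],"fingers":255}
    - {"linear":[0,0,-0.002],"delta_rot":[0,0,0],"fingers":255}
    - {"linear":[0,0,-0.003],"delta_rot":[0,0,0],"fingers":255}
    - {"linear":[0,0,-0.004],"delta_rot":[0,0,0],"fingers":255}
    - {"linear":[0,0,-0.005],"delta_rot":[0,0,0],"fingers":255}
    - {"linear":[0,0,-0.005],"delta_rot":[0,0,0],"fingers":255}
    - {"linear":[0,0,-0.005],"delta_rot":[0,0,0],"fingers":255}
    - {"linear":[0,0,-0.005],"delta_rot":[0,0,0],"fingers":255}

```text
time: 45.3
tool_pos: [0.5061, -0.1138, 0.2336]
tool_rot: [0.0, 0.686, 0.728, 0.0]
contact_force: [8.7, -1.7, -14.2]
gripper_width: 0.145
```

>>> apply_moves:
  commands:
    - {"linear":[0,0,-0.001],"delta_rot":[0,0,0],"fingers":255}
    - {"linear":[0,0,-0.002],"delta_rot":[0,0,0],"fingers":255}
    - {"linear":[0,0,-0.002],"delta_rot":[0,0,0],"fingers":255}
    - {"linear":[0,0,-0.002],"delta_rot":[0,0,0],"fingers":255}
    - {"linear":[0,0,-0.002],"delta_rot":[0,0,0],"fingers":255}
    - {"linear":[0,0,-0.002],"delta_rot":[0,0,0],"fingers":255}
    - {"linear":[0,0,-0.002],"delta_rot":[0,0,0],"fingers":255}
    - {"linear":[0,0,-0.002],"delta_rot":[0,0,0],"fingers":255}

```text
time: 46.1
tool_pos: [0.5061, -0.1138, 0.2337]
tool_rot: [-0.0, 0.686, 0.728, 0.0]
contact_force: [12.6, -3.3, -22.7]
gripper_width: 0.141
```

The guard is at its top stop: the height has stopped changing and the force is rising. I'll relieve the load, open the fingers and retreat upward.

>>> apply_moves:
  commands:
    - {"linear":[0,0,0.002],"delta_rot":[0,0,0],"fingers":255}
    - {"linear":[0,0,0.002],"delta_rot":[0,0,0],"fingers":165}
    - {"linear":[0,0,0.002],"delta_rot":[0,0,0],"fingers":165}
    - {"linear":[0,0,0.002],"delta_rot":[0,0,0],"fingers":165}
    - {"linear":[0,0,-0.02],"delta_rot":[0,0,0],"fingers":165}
    - {"linear":[0,0,-0.06],"delta_rot":[0,0,0],"fingers":165}
    - {"linear":[0,0,-0.1],"delta_rot":[0,0,0],"fingers":165}
    - {"linear":[0,0,-0.12],"delta_rot":[0,0,0],"fingers":165}

```text
time: 46.9
tool_pos: [0.5068, -0.1141, 0.3635]
tool_rot: [0.004, 0.686, 0.728, 0.001]
contact_force: [-0.2, -0.5, 0.1]
gripper_width: 0.354
```

>>> apply_moves:
  commands:
    - {"linear":[0,-0.02,0],"delta_rot":[0,0,0],"fingers":165}
    - {"linear":[0,-0.05,0],"delta_rot":[0,0,0],"fingers":165}
    - {"linear":[0,-0.07,0],"delta_rot":[0,0,0],"fingers":165}
    - {"linear":[0,-0.08,0],"delta_rot":[0,0,0],"fingers":165}
    - {"linear":[0,-0.08,0],"delta_rot":[0,0,0],"fingers":165}
    - {"linear":[0,-0.08,0],"delta_rot":[0,0,0],"fingers":165}
    - {"linear":[0,-0.08,0],"delta_rot":[0,0,0],"fingers":165}
    - {"linear":[0,-0.08,0],"delta_rot":[0,0,0],"fingers":165}

```text
time: 47.7
tool_pos: [0.4265, -0.1185, 0.3571]
tool_rot: [-0.0, 0.685, 0.728, -0.0]
contact_force: [0.5, -0.6, -0.8]
gripper_width: 0.353
```

```bash
python3 -c "
from h import *
st();im,c=shot('side','dd_s');cv2.imwrite('pics/dd_s2.png',cv2.resize(im[100:290,220:400],None,fx=3,fy=3,interpolation=cv2.INTER_CUBIC))
im,c=shot('wrist','dd_w');im,c=shot('top','dd_t')
cv2.imwrite('pics/dd_t2.png',cv2.resize(im[100:275,160:445],None,fx=2.8,fy=2.8,interpolation=cv2.INTER_CUBIC))
a=cv2.imread('pics/a_top.png').astype(int);print('diff roll/driver/sample',[np.abs(a[r]-im.astype(int)).mean().round(1) for r in (np.s_[225:262,275:312],np.s_[130:175,180:215],np.s_[180:215,412:442])])"
```

```text
t 47.7 pos [ 0.4265 -0.1185  0.3571] xang 93.45 zaxis [-6.e-04  4.e-04 -1.e+00] F [ 0.5 -0.6 -0.8] w 0.353 q [-0.44 -0.44  1.83  0.    1.75 -0.5 ]Traceback (most recent call last):
  File "<string>", line 6, in <module>
    a=cv2.imread('pics/a_top.png').astype(int);print('diff roll/driver/sample',[np.abs(a[r]-im.astype(int)).mean().round(1) for r in (np.s_[225:262,275:312],np.s_[130:175,180:215],np.s_[180:215,412:442])])
                                                                                       ~~~~^~~~~~~~~~~~~~~
ValueError: operands could not be broadcast together with shapes (37,37,3) (400,640,3)
```

View pics/dd_s2.png

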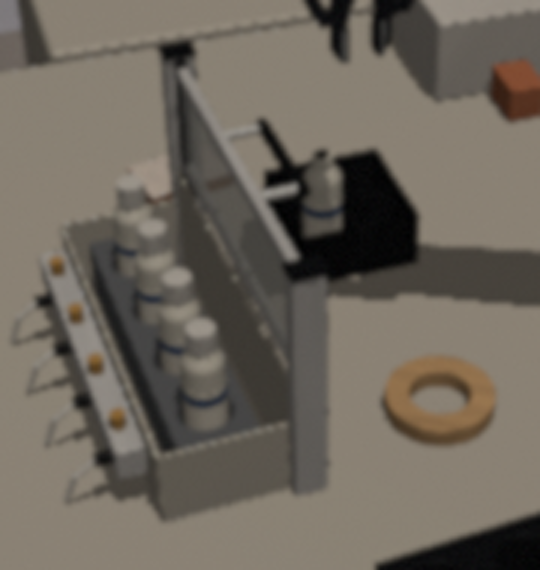

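View pics/dd_w.png

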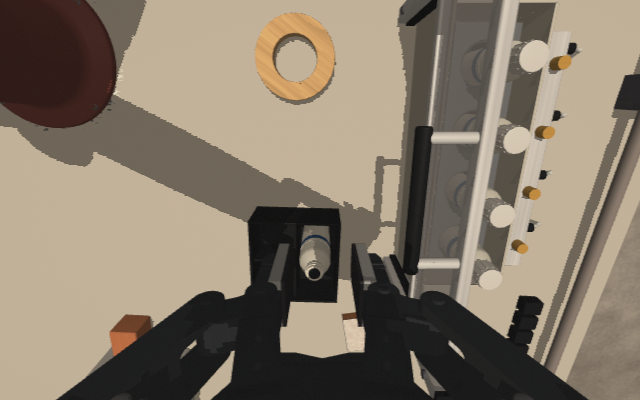

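View pics/dd_t2.png

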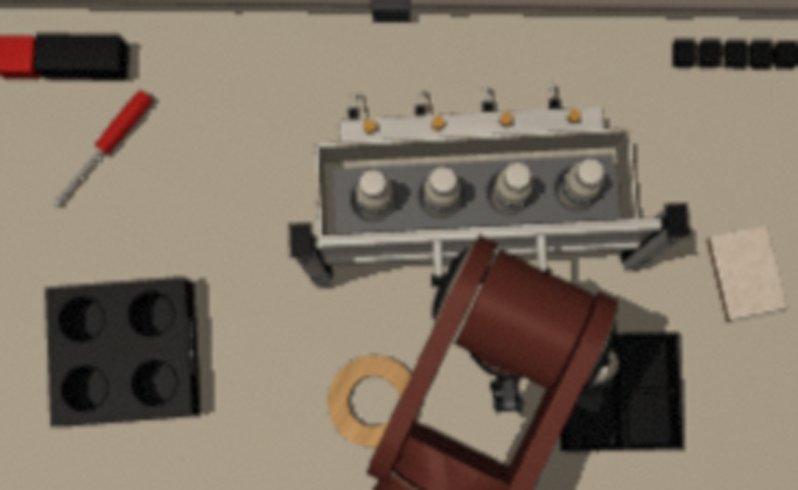

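The guard bar's far end sits at (307,142) in the side view, which is where a height of 257 mm projects, so the guard is fully up. Handing in.

```bash
python3 -c "
from h import *
from plant import job_done
st();print(job_done())"
```

```text
t 47.85 pos [ 0.4263 -0.1185  0.3571] xang 93.45 zaxis [-6.e-04  3.e-04 -1.e+00] F [0.4 0.7 1.1] w 0.353 q [-0.44 -0.44  1.83  0.    1.75 -0.5 ]
the job is handed in; nothing more can be done
None
```

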